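# Stamp held ready over the ink pad at the merchandise stall

### The job

Get the hand stamp ready for inking: first lift the green cap off the ink pad by its white grip, set it right way up into the white tray so that it lies flat inside, and let go of it. Then take the pink-handled stamp from its metal stand, carry it over the row of mugs and stop with it hovering about a centimetre above the ink pad, upright, centred, its long side along the pad's long side, never touching the pad; finish while still holding it there. Leave the mugs and the other goods where they are.

Things in the scene. Friction and masses are not known exactly. Their poses are not given: they have to be found in the camera images.
- cap: loose lime-green cap, a shallow upside-down box 118 (its x) by 84 (its y) by 21 mm with 4 mm walls that at the start covers the ink pad, loosely (3 mm play each side, lifts straight up at least 20 mm to come free). On its top, in the middle, a white upright grip bar 60 (along x) by 14 (along y) mm, from 21 to 47 mm above the origin. Origin: centre of its lower rim. 90 g nominal. Either way round (half turn) is fine.
- pad: fixed grey ink pad: foot plate 118 (its x, the long side) by 84 mm, 5 mm thick, on which the cap's rim rests; on it a block with a dark blue inked face 94 (x) by 60 (y) mm whose top is 21 mm above the origin. Origin: centre of the underside, on the table. It can stand left or right of the mugs, the stamp stand then stands on the other side.
- pad_face (a point): centre of the pad's dark blue inked face, 21 mm above the pad's origin; axes as the pad's. Hidden beneath the cap at the start.
- tray: fixed white open tray, the holder for the cap: outside 144 (its x) by 110 (its y) by 14 mm, walls 4 mm, so 136 by 102 mm inside, floor 4 mm thick. Origin: centre of its underside, on the table. The cap fits only with its long side along the tray's long side (9 mm play each side); when it lies flat inside, its origin is 4 mm above the tray's.
- stamp: loose hand stamp, 94 mm tall: rectangular stamping foot 70 (its x) by 40 (its y) by 16 mm with a black underside, a grey neck 32 by 18 mm, and a pink upright handle 44 (x) by 24 (y) mm from 34 to 94 mm above the origin. Origin: centre of the underside. 140 g nominal. Either way round (half turn) is fine.
- stand: fixed aluminium stand in which the stamp stands: outside 90 (x) by 60 (y) by 10 mm, floor 3 mm thick, walls 4 mm. Origin: centre of its underside, on the table.
- riser: fixed wooden riser under the row of mugs, 360 (its x, away from the robot) by 100 (y) by 20 mm, between the stamp's side and the pad's side. Origin: centre of its underside, on the table.
- mug0: loose green mug standing on the riser, 80 mm in diameter and 95 mm tall, its rim 115 mm above the table; handle at its +y. Origin: centre of its underside. Leave it alone.
- mug1: loose white mug standing on the riser, 80 mm in diameter and 95 mm tall, its rim 115 mm above the table; handle at its +y. Origin: centre of its underside. Leave it alone.
- mug2: loose blue mug standing on the riser, 80 mm in diameter and 95 mm tall, its rim 115 mm above the table; handle at its +y. Origin: centre of its underside. Leave it alone.
- notebooks: stack of three red notebooks, 105 by 145 by 24 mm, beside the stamp's or the pad's place. Origin: centre of its underside. Leave it alone.
- pencup: terracotta pen cup with pens, 72 mm in diameter, 140 mm tall with the pens, at the left side. Origin: centre of its underside. Leave it alone.
- bottle0: red drinking bottle, 72 mm in diameter, 205 mm tall, at the right side. Origin: centre of its underside. Leave it alone.
Mind the look-alikes: they are no part of the job. What is shaped like the cap but purple or turquoise is not meant.

How it is judged:
On the way, in this order (a step that is already met when the one before it is completed fails the run):
1. the cap is lowered into the tray while still held (not dropped in) (x of cap in the frame of tray between -0.014 and 0.014 m and y of cap in the frame of tray between -0.014 and 0.014 m and z of cap in the frame of tray below 0.018 m and contact force between the fingers and cap above 0.3 N), for 0.02 s.
2. the cap lies flat in the tray, let go (x of cap in the frame of tray between -0.014 and 0.014 m and y of cap in the frame of tray between -0.014 and 0.014 m and z of cap in the frame of tray below 0.008 m and angle between cap's own z axis and vertical below 0.06 rad and contact force between the fingers and cap below 0.05 N and linear speed of cap below 0.02 m/s), for 0.2 s.
3. the stamp is carried, held, over the row of mugs (y of stamp in the frame of riser between -0.06 and 0.06 m and x of stamp in the frame of riser between -0.21 and 0.21 m and height (world z) of stamp above 0.115 m and contact force between the fingers and stamp above 0.5 N), for 0.04 s.
4. the stamp hovers over the ink pad (horizontal distance between stamp and pad_face below 0.01 m and z of stamp in the frame of pad_face between 0.003 and 0.02 m and angle between stamp's own z axis and vertical below 0.1 rad and angle between the x axis of stamp and the x axis of pad, either way round below 0.15 rad and contact force between the fingers and stamp above 1 N and contact force between stamp and pad below 0.05 N and contact force between stamp and cap below 0.05 N and contact force between stamp and stand below 0.05 N and contact force between stamp and riser below 0.05 N and linear speed of stamp below 0.02 m/s and angular speed of stamp below 0.15 rad/s), for 0.2 s.
At the end, for the whole second after the job is handed in: Stamp gripped, at rest, untouched by anything else, underside 3-20 mm above the inked face, centred within 10 mm, long sides parallel within 0.15 rad, upright within 0.1 rad; cap released, at rest, flat (0.06 rad) in the tray, within 14 mm of its middle each way and under 8 mm up (all of step 2 and all of step 4); the arm keeps its last pose, push and grip.
It fails at once if the stamp touches the ink pad (contact force between stamp and pad above 0.3 N).
It fails at once if a mug is moved more than 15 mm or tipped (distance of any of mug0, mug1, mug2 from where it was at the start of the episode above 0.015 m or angle between any of mug0, mug1, mug2's own z axis and vertical above 0.3 rad).
It fails at once if other goods are moved more than 20 mm or tipped (distance of any of notebooks, pencup, bottle0 from where it was at the start of the episode above 0.02 m or angle between any of notebooks, pencup, bottle0's own z axis and vertical above 0.3 rad).
It also fails if it takes over 67 s, if anything falls off the work surface, if the arm or the gripper's body presses on something with over 40 N, if the wrist force passes 120 N, or if a joint passes its speed limit or range.

### The arm

A 6-joint arm with a two-finger parallel gripper is mounted at the origin on the work surface. World frame = base frame: x ahead of the robot, y to its left, z up, the work surface at z = 0. Lengths are in m, angles in rad, forces in N, time in s.
With the tool pointing down it reaches from about 0.425 to 0.95 m from the base axis. Payload 3.5 kg.
Tool frame: the origin (TCP) lies midway between the tips of the shut fingers; the grasp point (between the pads) lies 19 mm behind it; y points along the fingers, x is the direction in which the jaws open and shut, and the axes are right-handed (so a half turn about y gives the same grasp; the last joint's range is limited). The gripper opens to 85 mm and grips with 20 to 120 N. Pads are 22 mm wide; open, the fingers measure 114 mm over their backs; the gripper's body (76 mm by 85 mm) begins 54 mm behind the grasp point. The pads swing forward as they close: fully open they stand 13 mm farther back than shut.
Start: joints at [-1.345, 0.286, 1.577, -0, 1.279, -0.15], TCP at [0.248, -0.628, 0.195] pointing down, gripper open.
Joint ranges: [-2.77, 2.77], [-0.9, 2.22], [0.21, 2.48], [-1.53, 4.67], [0.24, 2.81], [-2.84, 2.84]. Speed limits (rad/s): [2.79, 2.79, 3.14, 3.14, 3.14, 3.14].

### API

Orientations are given as a unit quaternion [x, y, z, w].
In Python, from plant import ctrl, viewer gives the robot as it stands.
- The arm moves only by the tool step_arm, never from a script. Its argument "rows" is a list of rows, each a list of 3 entries, a list of its own where there are three numbers: the turn, a rotation vector about the tool's x, y, z in degrees, then the shift along the tool's x, y, z in mm, then the closure, from 0 (fully open) to 1 (shut). A call has 1 to 10 rows; each row is the pose to reach, as a shift and turn from the pose commanded when the call began, along the tool's axes at that moment; what a row does not reach only later rows make up. A row lasts 1/12 s, in which the tool goes at most 41.7 mm and 7.16 degrees, less where a joint would pass 70% of its speed; a pose out of reach is approached as far as the arm can. A call with a gripper value outside its range is refused whole. The fingers move at their own pace and stop on an object; "newtons" is the grip in N (left out, the last holds). Time passes only in rows, so rows that repeat a pose let the fingers close. It gives the time, the measured TCP pose, the force and the opening at its end, in the units of the state.
- ctrl.get_state(): the state, without advancing time (a new reading comes with each control period).
- viewer.read_camera(name): name is "side" or "top" or "wrist"; returns (picture, depth): 480x640x3 uint8, red, green, blue; 480x640 float32, m along the optical axis (not along the pixel's ray), 0 where there is no reading.
- viewer.calibration(name): a dict with "K" (3x3 intrinsics, pixels), "D" ([k1, k2, p1, p2, k3] as OpenCV has them; the pictures are not rectified), "R" (3x3) and "t" (3): a world point X has camera coordinates R X + t. Camera axes: x right, y down, z forward; pixel columns grow to the right and rows downward; lengths in m; the calibration is good to about 2 mm. A picture is of the moment at which its call begins: read the wrist's pose just before it. calibration takes no time and is no camera call; for the wrist camera it gives the pose at the moment of the call.
- ctrl.sign_off(): hands the job in, once; it reports no verdict.
The state is a dict: "time": time; "qpos": joint angles; "dq": joint speeds; "joint_efforts": joint torques, N m; "eef_pos": TCP position; "tcp_rot": TCP orientation; "contact_force": force on the tool from outside, world axes, zero at the start; "wrist_torque": the same for the moment, N m; "opening": opening from 0.0 (shut) to 1.0 (fully open).
Only numpy, scipy, OpenCV 4.12 (cv2) and the standard library are available. Lean on these libraries where they do the work, as an engineer would, in place of code of your own. Each camera call takes 0.05 s, during which the arm holds its last target.

## Working session

There is one attempt and no reset: what is moved stays moved. The work goes in short steps, Python scripts to look and compute and a tool call to move; the robot and the scene stay as the last step left them, time stands still between calls to the robot, and variables do not carry over. Pictures are saved under pics/ and viewed, and the job is handed in when it is done.

Besides the shell and the picture viewer there is one more tool, called as a command line: name --argument value ..., lists and objects as JSON in quotes. step_arm: Moves the arm, as the interface text tells. Its arguments: {"type":"object","properties":{"rows":{"type":"array"},"newtons":{"type":"number"}},"required":["rows"]}

```bash
ls; mkdir -p pics; python3 - <<'E'
from plant import ctrl, viewer
import cv2
print(ctrl.get_state())
for n in ["side","top","wrist"]:
    c=viewer.calibration(n); print(n,c)
    im,d=viewer.read_camera(n)
    cv2.imwrite(f"pics/{n}0.png",im[:,:,::-1])
    import numpy as np
    np.savez(f"pics/{n}0.npz",im=im,d=d,**{k:np.array(v) for k,v in c.items()})
E
```

```text
pics
{'time': 0.0, 'qpos': array([-1.34497586e+00,  2.87194726e-01,  1.57816686e+00,  1.90161495e-05,
        1.27861276e+00, -1.50041174e-01]), 'dq': array([ 0.00169413,  0.00154078,  0.0004518 ,  0.00057306, -0.0002282 ,
        0.00062809]), 'joint_efforts': array([-9.88335632e-04, -4.05989134e+01, -2.92625141e+01, -2.11252623e-04,
        5.91832693e-03,  7.64778065e-06]), 'eef_pos': array([ 0.24761389, -0.62714669,  0.1936334 ]), 'tcp_rot': array([-0.58403106,  0.39839768, -0.39717133,  0.58518538]), 'contact_force': array([-0.06516597, -0.36513641, -1.08693472]), 'wrist_torque': array([-0.02404716,  0.00620269, -0.03466501]), 'opening': 0.9977554998779155}
side {'K': array([[438.58492691,   0.        , 315.4970771 ],
       [  0.        , 438.58492691, 233.92968505],
       [  0.        ,   0.        ,   1.        ]]), 'D': array([-0.1100252,  0.       ,  0.       ,  0.       ,  0.       ]), 'R': array([[-0.97703213, -0.21308835,  0.00125267],
       [-0.13741617,  0.62555264, -0.76798482],
       [ 0.16286501, -0.75051799, -0.64046682]]), 't': array([0.39917177, 0.11557508, 1.
[... 201 characters left out ...]
0.        , 0.        , 0.        , 0.        ]), 'R': array([[ 0.01176817, -0.99989962,  0.00789012],
       [-0.98411433, -0.01297956, -0.17706076],
       [ 0.1771454 , -0.0056811 , -0.9841683 ]]), 't': array([0.00707607, 0.41900215, 1.44248069])}
wrist {'K': array([[381.38831726,   0.        , 320.41055193],
       [  0.        , 381.38831726, 236.98924935],
       [  0.        ,   0.        ,   1.        ]]), 'D': array([-0.06499924,  0.        ,  0.        ,  0.        ,  0.        ]), 'R': array([[ 0.36747894, -0.93002576, -0.00336318],
       [-0.89595856, -0.35498328,  0.26691782],
       [-0.24943433, -0.09507341, -0.96371342]]), 't': array([-0.67384642, -0.03684292,  0.3793873 ])}
```

View pics/top0.png

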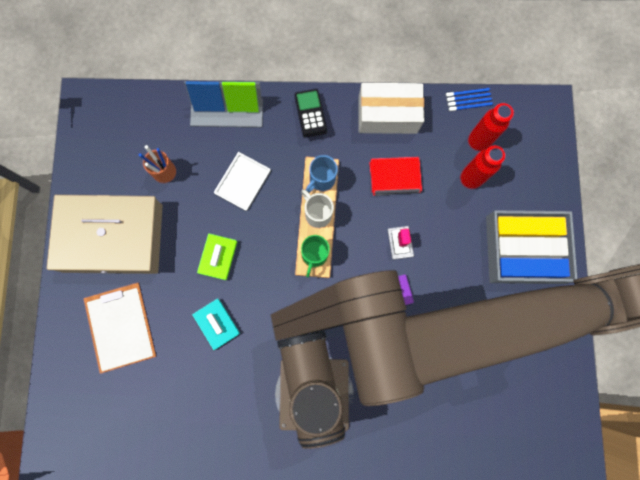

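View pics/side0.png

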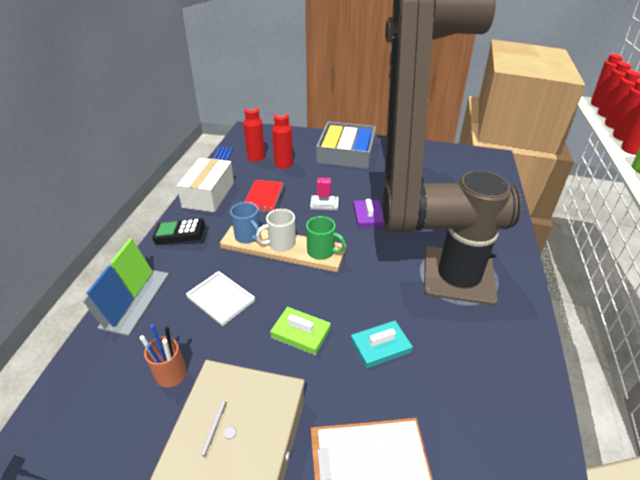

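View pics/wrist0.png

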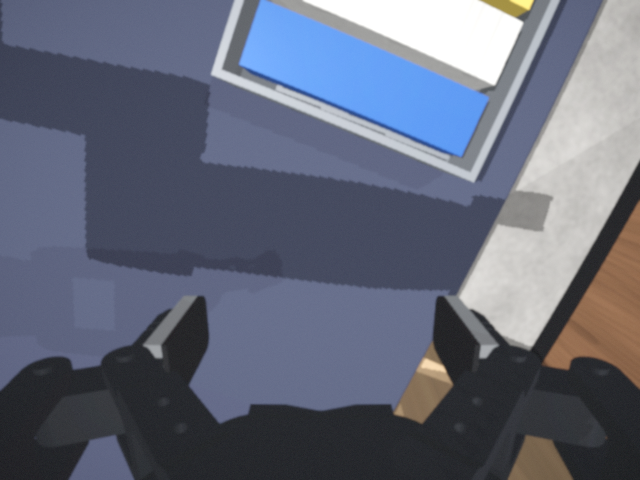

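```bash
cat > h.py <<'E'
import numpy as np, cv2
def load(f): return dict(np.load(f))
def rays(c,px):
    p=cv2.undistortPoints(np.asarray(px,float).reshape(-1,1,2),c['K'],c['D']).reshape(-1,2)
    return np.c_[p,np.ones(len(p))]
def plane(c,px,z):
    r=rays(c,px)@c['R']; o=-c['R'].T@c['t']
    return o+r*((z-o[2])/r[:,2])[:,None]
def cloud(c,mask):
    v,u=np.nonzero(mask&(c['d']>0)); px=np.c_[u,v]
    r=rays(c,px)*c['d'][v,u][:,None]
    return (r-c['t'])@c['R'],px
def box(mask):  # window mask
    pass
def mask(c,kind,win):
    hsv=cv2.cvtColor(c['im'],cv2.COLOR_RGB2HSV); h,s,v=[hsv[...,i].astype(int) for i in range(3)]
    m={'lime':(h>34)&(h<50)&(s>120),'white':(s<50)&(v>150),'pink':(h>160)&(h<175)&(s>120),
       'teal':(h>85)&(h<97)&(s>120),'wood':(h>8)&(h<22)&(s>80)&(v>120),'ngreen':(h>34)&(h<50)&(s>120)}[kind]
    w=np.zeros_like(m); x0,y0,x1,y1=win; w[y0:y1,x0:x1]=1
    return m&w
def rect(P):
    (cx,cy),(w,h),a=cv2.minAreaRect((P[:,:2]*1000).astype(np.float32))
    if w<h: w,h,a=h,w,a+90
    a=(a+90)%180-90
    return dict(c=(round(cx,1),round(cy,1)),size=(round(w,1),round(h,1)),ang=round(a,2))
E
python3 - <<'E'
from h import *
c=load('pics/top0.npz')
def do(name,kind,win,z):
    m=mask(c,kind,win); P,px=cloud(c,m)
    Q=plane(c,px,z)
    print(name,m.sum(),'plane',rect(Q),'depth z pct',np.round(np.percentile(P[:,2],[2,25,50,75,98])*1000))
    return P
do('cap','lime',(185,225,250,290),.026)
do('grip','white',(200,235,235,275),.052)
do('tray','white',(205,145,280,215),.014)
do('stand','white',(380,220,420,262),.010)
do('handle','pink',(385,220,420,255),.097)
do('teal','teal',(185,290,250,355),.021)
do('riser','wood',(285,150,345,285),.020)
cv2.imwrite('pics/crop0.png',np.hstack([cv2.resize(c['im'][y:y+130,x:x+130,::-1],(390,390),interpolation=cv2.INTER_CUBIC) for x,y in [(165,150),(165,225)]]))
cv2.imwrite('pics/crop1.png',cv2.resize(c['im'][145:285,290:440,::-1],(600,560),interpolation=cv2.INTER_CUBIC))
E
```

```text
cap 1070 plane {'c': (384.6, 283.9), 'size': (120.0, 88.2), 'ang': -13.07} depth z pct [ 4. 23. 25. 28. 32.]
grip 128 plane {'c': (384.5, 284.0), 'size': (60.4, 17.4), 'ang': -13.32} depth z pct [31. 48. 50. 52. 56.]
tray 1876 plane {'c': (618.7, 222.2), 'size': (151.8, 116.7), 'ang': -28.57} depth z pct [-4.  1.  4.  7. 17.]
stand 469 plane {'c': (436.9, -252.2), 'size': (95.6, 64.9), 'ang': 9.0} depth z pct [-3.  5. 11. 18. 45.]
handle 183 plane {'c': (435.0, -249.3), 'size': (45.5, 33.7), 'ang': 0.75} depth z pct [ -2.  85.  94.  98. 102.]
teal 1208 plane {'c': (191.9, 279.6), 'size': (122.9, 89.7), 'ang': 33.64} depth z pct [-3. 17. 20. 23. 27.]
riser 1143 plane {'c': (511.0, -5.4), 'size': (360.8, 102.0), 'ang': -3.96} depth z pct [-2. 17. 19. 22. 27.]
```

View pics/crop0.png

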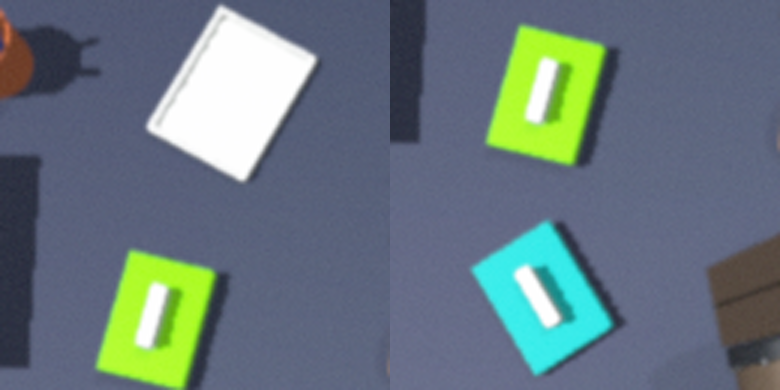

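View pics/crop1.png

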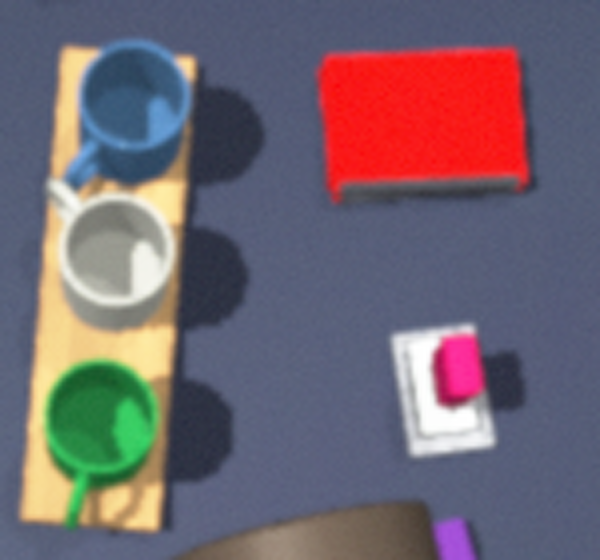

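```bash
cat > mv.py <<'E'
import sys, numpy as np
from scipy.spatial.transform import Rotation as R
from plant import ctrl
def yawrot(deg):  # tool y down, tool x at world angle deg
    a=np.radians(deg); x=[np.cos(a),np.sin(a),0]; y=[0,0,-1]; z=np.cross(x,y)
    return R.from_matrix(np.c_[x,y,z])
def show(prevR=None,*targets):
    s=ctrl.get_state(); r=R.from_quat(s['tcp_rot']); p=s['eef_pos']
    M=r.as_matrix(); print('t',round(s['time'],2),'p',np.round(p*1000,1),'xyaw',round(np.degrees(np.arctan2(M[1,0],M[0,0])),2),'tilt',np.round(M[:,1],4),'q',np.round(s['qpos'],2),'open',round(s['opening'],3),'F',np.round(s['contact_force'],1))
    for (x,y,z,a) in targets:
        d=r.inv().apply(np.array([x,y,z])-p*1000); t=(r.inv()*yawrot(a)).as_rotvec(degrees=True)
        print('->',(x,y,z,a),'turn',np.round(t,1),'shift',np.round(d,1))
if __name__=='__main__':
    show(None,*[tuple(map(float,a.split(','))) for a in sys.argv[1:]])
E
python3 mv.py 480,-380,300,-68 500,0,300,-13 500,0,300,-103
```

```text
t 0.15 p [ 247.6 -627.3  193.9] xyaw -68.47 tilt [-4.0e-04  1.8e-03 -1.0e+00] q [-1.35  0.29  1.58  0.    1.28 -0.15] open 1.002 F [-0.4  0.3  0. ]
-> (480.0, -380.0, 300.0, -68.0) turn [-0.  -0.5 -0.1] shift [-145.  -105.7  307. ]
-> (500.0, 0.0, 300.0, -13.0) turn [ -0.1 -55.5  -0.1] shift [-491.1 -105.   465. ]
-> (500.0, 0.0, 300.0, -103.0) turn [ 0.  34.5 -0.1] shift [-491.1 -105.   465. ]
```

```bash
python3 mv.py 420,-400,300,2
```

```text
t 0.15 p [ 247.6 -627.3  193.9] xyaw -68.47 tilt [-4.0e-04  1.8e-03 -1.0e+00] q [-1.35  0.29  1.58  0.    1.28 -0.15] open 1.002 F [-0.4  0.3  0. ]
-> (420.0, -400.0, 300.0, 2.0) turn [ -0.1 -70.5  -0.1] shift [-148.4 -105.7  243.8]
```

step_arm --rows '[[[0, -70, 0], [-148, -106, 244], 0], [[0, -70, 0], [-148, -106, 244], 0], [[0, -70, 0], [-148, -106, 244], 0], [[0, -70, 0], [-148, -106, 244], 0], [[0, -70, 0], [-148, -106, 244], 0], [[0, -70, 0], [-148, -106, 244], 0], [[0, -70, 0], [-148, -106, 244], 0], [[0, -70, 0], [-148, -106, 244], 0], [[0, -70, 0], [-148, -106, 244], 0], [[0, -70, 0], [-148, -106, 244], 0]]'

```text
time: 0.98
eef_pos: [0.4214, -0.3994, 0.3017]
tcp_rot: [0.707, 0.013, -0.012, -0.707]
contact_force: [0.2, -0.5, -1.2]
opening: 1.0
```

```bash
python3 mv.py 520,-50,280,50  480,220,200,77; python3 - <<'E'
from plant import viewer
import cv2,numpy as np
c=viewer.calibration('wrist'); im,d=viewer.read_camera('wrist')
np.savez('pics/wrist1.npz',im=im,d=d,**c); cv2.imwrite('pics/wrist1.png',im[:,:,::-1])
E
```

```text
t 0.98 p [ 421.4 -399.4  301.7] xyaw 2.02 tilt [ 7.e-04 -1.e-03 -1.e+00] q [-0.93  0.02  1.69 -0.    1.44 -0.97] open 1.0 F [ 0.2 -0.5 -1.2]
-> (520.0, -50.0, 280.0, 50.0) turn [  0.1 -48.    0. ] shift [110.8  21.5 345.7]
-> (480.0, 220.0, 200.0, 77.0) turn [  0.1 -75.   -0. ] shift [ 80.3 101.2 617.1]
```

View pics/wrist1.png

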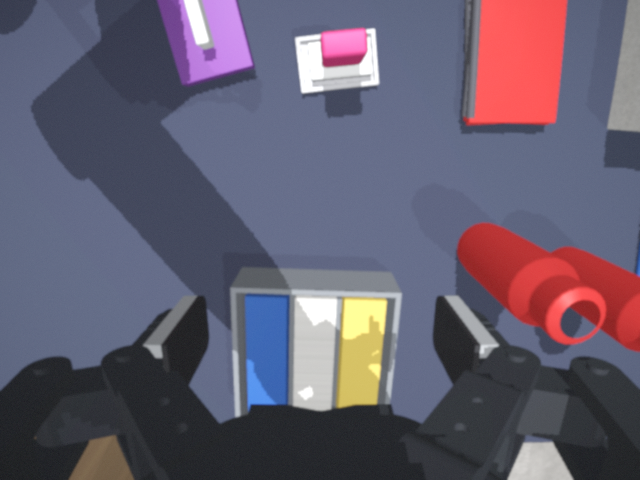

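The wrist view shows the stamp in its stand at (340,60), the purple look-alike at (205,35) and the notebooks at (515,60). I'll move on to the cap, above mug height.

step_arm --rows '[[[0, -48, 0], [111, 21, 346], 0], [[0, -48, 0], [111, 21, 346], 0], [[0, -48, 0], [111, 21, 346], 0], [[0, -48, 0], [111, 21, 346], 0], [[0, -48, 0], [111, 21, 346], 0], [[0, -48, 0], [111, 21, 346], 0], [[0, -48, 0], [111, 21, 346], 0], [[0, -48, 0], [111, 21, 346], 0], [[0, -48, 0], [111, 21, 346], 0]]'

```text
time: 1.78
eef_pos: [0.5221, -0.0489, 0.2796]
tcp_rot: [-0.642, -0.296, 0.296, 0.643]
contact_force: [0.9, 0.0, -0.8]
opening: 0.995
```

```bash
python3 mv.py 430,200,220,77
```

```text
t 1.78 p [522.1 -48.9 279.6] xyaw 49.48 tilt [-3.e-04  9.e-04 -1.e+00] q [-0.29 -0.1   1.84  0.    1.4  -1.15] open 0.995 F [ 0.9  0.  -0.8]
-> (430.0, 200.0, 220.0, 77.0) turn [ -0.  -27.5   0. ] shift [129.3  59.8 231.7]
```

step_arm --rows '[[[0, -27.5, 0], [180, 60, 270], 0], [[0, -27.5, 0], [180, 60, 270], 0], [[0, -27.5, 0], [180, 60, 270], 0], [[0, -27.5, 0], [180, 60, 270], 0], [[0, -27.5, 0], [180, 60, 270], 0], [[0, -27.5, 0], [180, 60, 270], 0], [[0, -27.5, 0], [180, 60, 270], 0], [[0, -27.5, 0], [180, 60, 270], 0], [[0, -27.5, 0], [180, 60, 270], 0], [[0, -27.5, 0], [180, 60, 270], 0]]'

```text
time: 2.62
eef_pos: [0.4322, 0.2616, 0.219]
tcp_rot: [-0.553, -0.44, 0.442, 0.553]
contact_force: [-0.1, -0.5, 0.9]
opening: 1.001
```

```bash
cat > snap.py <<'E'
import sys
from plant import viewer
import cv2,numpy as np
n,f=sys.argv[1:3]
c=viewer.calibration(n); im,d=viewer.read_camera(n)
np.savez(f'pics/{f}.npz',im=im,d=d,**c); cv2.imwrite(f'pics/{f}.png',im[:,:,::-1])
E
python3 mv.py 384.6,284,120,77; python3 snap.py wrist wrist2
```

```text
t 2.62 p [432.2 261.6 219. ] xyaw 77.16 tilt [-0.0018 -0.001  -1.    ] q [ 0.34 -0.11  1.96 -0.    1.3  -1.  ] open 1.001 F [-0.1 -0.5  0.9]
-> (384.6, 284.0, 120.0, 77.0) turn [-0.1  0.2 -0.1] shift [11.4 99.1 51.3]
```

View pics/wrist2.png

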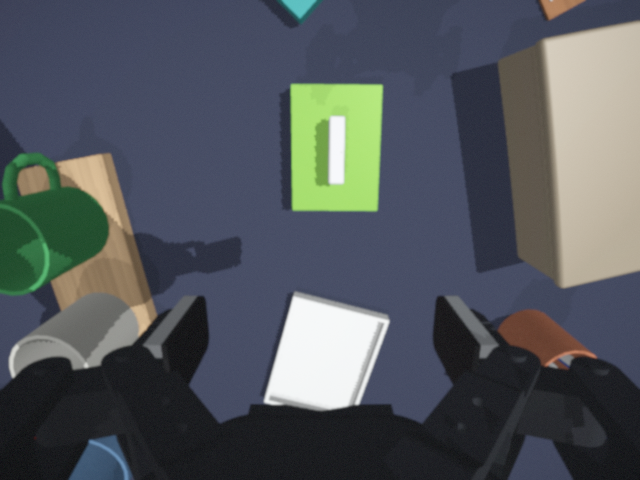

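Enlarged view confirms it: lime cap with white grip at (337,148), turquoise one at (297,5) not meant, tray at (328,350).

```bash
python3 - <<'E'
from h import *
c=load('pics/wrist2.npz')
for n,k,w,z in [('cap','lime',(270,60,410,240),.026),('grip','white',(310,100,360,200),.052),('tray','white',(255,285,395,402),.014)]:
    m=mask(c,k,w)
    if n=='cap': m|=mask(c,'white',(310,100,360,200))
    P,px=cloud(c,m); print(n,rect(plane(c,px,z)),np.round(np.percentile(P[:,2],[2,25,50,75,98])*1000))
E
```

```text
cap {'c': (382.9, 285.4), 'size': (116.5, 83.6), 'ang': -12.8} [25. 26. 27. 27. 53.]
grip {'c': (382.9, 286.1), 'size': (58.7, 14.7), 'ang': -13.27} [27. 52. 52. 53. 54.]
tray {'c': (613.4, 224.4), 'size': (147.9, 112.5), 'ang': -28.32} [ 2.  4.  4.  5. 15.]
```

step_arm --rows '[[[0, 0, 0], [12, 80, 53], 0], [[0, 0, 0], [12, 119, 53], 0], [[0, 0, 0], [12, 119, 53], 0], [[0, 0, 0], [12, 119, 53], 0], [[0, 0, 0], [12, 119, 53], 0], [[0, 0, 0], [12, 119, 53], 0]]'

```text
time: 3.17
eef_pos: [0.3867, 0.2835, 0.1028]
tcp_rot: [0.554, 0.441, -0.439, -0.553]
contact_force: [0.1, 0.6, 0.8]
opening: 1.001
```

```bash
python3 mv.py 383,285.5,31,77; python3 snap.py wrist wrist3
```

```text
t 3.17 p [386.7 283.5 102.8] xyaw 76.92 tilt [ 2.5e-03  6.0e-04 -1.0e+00] q [ 0.42 -0.05  2.13 -0.    1.06 -0.92] open 1.001 F [0.1 0.6 0.8]
-> (383.0, 285.5, 31.0, 77.0) turn [ 0.1 -0.1  0.1] shift [ 1.  71.8  4.2]
```

View pics/wrist3.png

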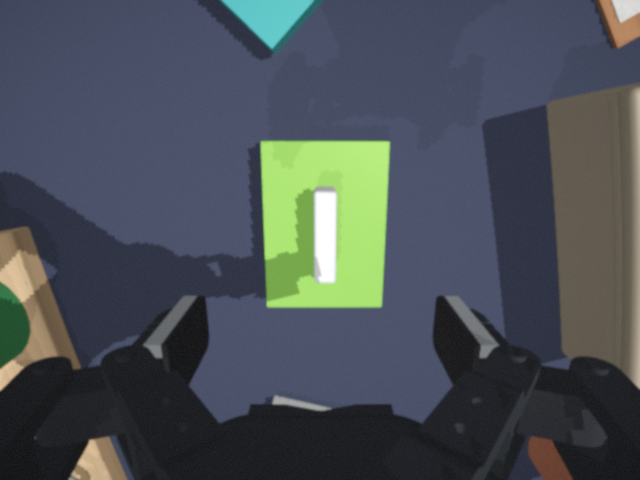

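The cap sits square between the fingers, with its grip at (325,235). I'm going down now and closing.

step_arm --rows '[[[0, 0, 0], [1, 40, 3], 0], [[0, 0, 0], [1, 60, 3], 0], [[0, 0, 0], [1, 72, 3], 0], [[0, 0, 0], [1, 72, 3], 0.3], [[0, 0, 0], [1, 72, 3], 1], [[0, 0, 0], [1, 72, 3], 1], [[0, 0, 0], [1, 72, 3], 1], [[0, 0, 0], [1, 72, 3], 1], [[0, 0, 0], [1, 72, 3], 1], [[0, 0, 0], [1, 72, 3], 1]]' --newtons 50

```text
time: 4.05
eef_pos: [0.3823, 0.2858, 0.0297]
tcp_rot: [0.553, 0.441, -0.44, -0.553]
contact_force: [-0.3, 0.5, -0.1]
opening: 0.004
```

```bash
python3 mv.py 385,285,110,77
```

```text
t 4.05 p [382.3 285.8  29.7] xyaw 77.04 tilt [ 1.1e-03  5.0e-04 -1.0e+00] q [ 0.43  0.06  2.17  0.    0.91 -0.92] open 0.004 F [-0.3  0.5 -0.1]
-> (385.0, 285.0, 110.0, 77.0) turn [0.1 0.  0. ] shift [ -0.1 -80.3  -2.9]
```

The opening is 0, so the bar is not between the fingers. I'll look.

```bash
python3 snap.py wrist wrist4;python3 snap.py side side4; python3 -c "
import cv2
a=cv2.imread('pics/side4.png')[260:400,220:440]; cv2.imwrite('pics/side4c.png',cv2.resize(a,None,fx=3.5,fy=3.5,interpolation=cv2.INTER_CUBIC))"
```

```text
(no output)
```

View pics/wrist4.png

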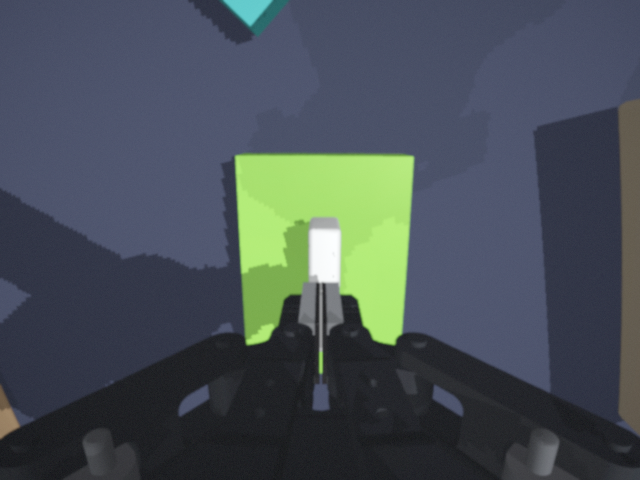

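View pics/side4c.png

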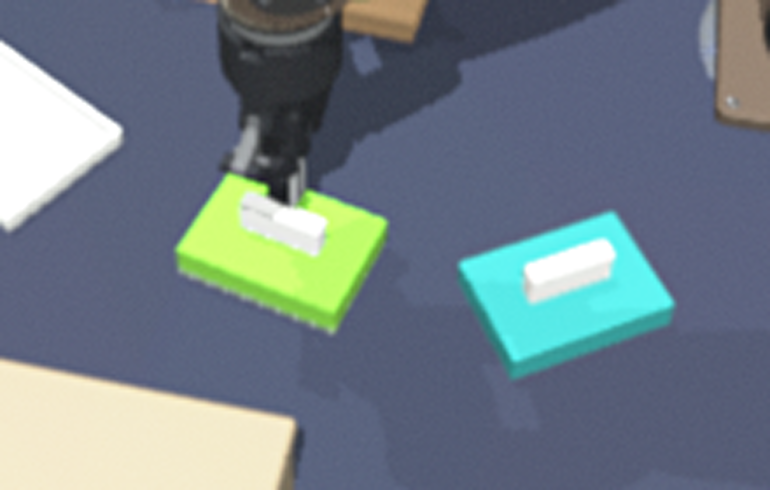

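```bash
python3 - <<'E'
from h import *
from plant import ctrl
s=ctrl.get_state(); p=s['eef_pos']
for f in ['wrist4','side4']:
    c=load(f'pics/{f}.npz')
    for q in [p,p+[0,0,.019],[.383,.2855,.052],[.383,.2855,.026]]:
        uv,_=cv2.projectPoints(np.array(q,float).reshape(1,3),cv2.Rodrigues(c['R'])[0],c['t'],c['K'],c['D']); print(f,np.round(np.array(q)*1000),uv.ravel().round(1))
c=load('pics/wrist4.npz')
m=mask(c,'white',(300,205,350,285)); P,px=cloud(c,m); print(rect(plane(c,px,.052)),np.percentile(P[:,2],[2,25,50,75,98]))
m=mask(c,'lime',(200,120,440,350)); P,px=cloud(c,m); print(rect(plane(c,px,.026)),np.percentile(P[:,2],[2,25,50,75,98]))
for v in (290,300,310,320): print(v,c['d'][v,310:330:4].round(3))
E
```

```text
wrist4 [382. 286.  29.] [321.9 272.7]
wrist4 [382. 286.  48.] [322.1 287.6]
wrist4 [383. 286.  52.] [322.3 293. ]
wrist4 [383. 286.  26.] [322.  272.3]
side4 [382. 286.  29.] [300.9 325.9]
side4 [382. 286.  48.] [300.7 320.8]
side4 [383. 286.  52.] [300.3 319.7]
side4 [383. 286.  26.] [300.5 326.6]
{'c': (364.4, 290.5), 'size': (30.0, 13.8), 'ang': -12.14} [0.03364915 0.05135721 0.05206255 0.0526215  0.05409269]
{'c': (374.8, 287.9), 'size': (101.6, 84.4), 'ang': -13.01} [0.02491819 0.02598222 0.02641351 0.02683977 0.0278606 ]
290 [0.14  0.14  0.14  0.141 0.142]
300 [0.132 0.132 0.131 0.132 0.132]
310 [0.125 0.125 0.125 0.125 0.125]
320 [0.117 0.118 0.118 0.118 0.118]
```

```bash
python3 - <<'E'
from h import *
c=load('pics/wrist4.npz')
m=np.zeros((480,640),bool); m[278:350:8,316]=1; m[278:350:8,308]=1;m[278:350:8,334]=1
P,px=cloud(c,m)
for a,b in zip(px,P): print(a,(b*1000).round(1))
E
python3 -c "
import cv2
a=cv2.imread('pics/wrist4.png')[200:360,220:420]; cv2.imwrite('pics/w4c.png',cv2.resize(a,None,fx=3.7,fy=3.7,interpolation=cv2.INTER_CUBIC))"
```

```text
[308 278] [384.2 277.9  26.5]
[316 278] [374.8 284.6  53.6]
[334 278] [377.2 292.1  51.9]
[308 286] [369.2 283.   74.7]
[316 286] [369.2 286.1  76.3]
[334 286] [371.2 292.6  75.2]
[308 294] [369.2 283.2  82.3]
[316 294] [369.7 286.1  82.7]
[334 294] [371.4 292.3  82. ]
[308 302] [369.5 283.3  88.5]
[316 302] [369.9 286.1  88.8]
[334 302] [371.4 292.1  88.6]
[308 310] [369.6 283.5  94.4]
[316 310] [370.1 286.1  94.6]
[334 310] [371.2 291.9  95.1]
[308 318] [369.2 283.8 100.9]
[316 318] [369.6 286.3 101.2]
[334 318] [370.9 291.7 101.3]
[308 326] [368.  284.3 108.4]
[316 326] [371.3 285.9 103.3]
[334 326] [370.3 291.7 107.4]
[308 334] [368.7 284.2 111.9]
[316 334] [373.7 285.3 103.8]
[334 334] [370.1 291.5 112.4]
[308 342] [368.6 284.4 116.4]
[316 342] [376.5 284.7 103.6]
[334 342] [370.  291.4 116.7]
```

View pics/w4c.png

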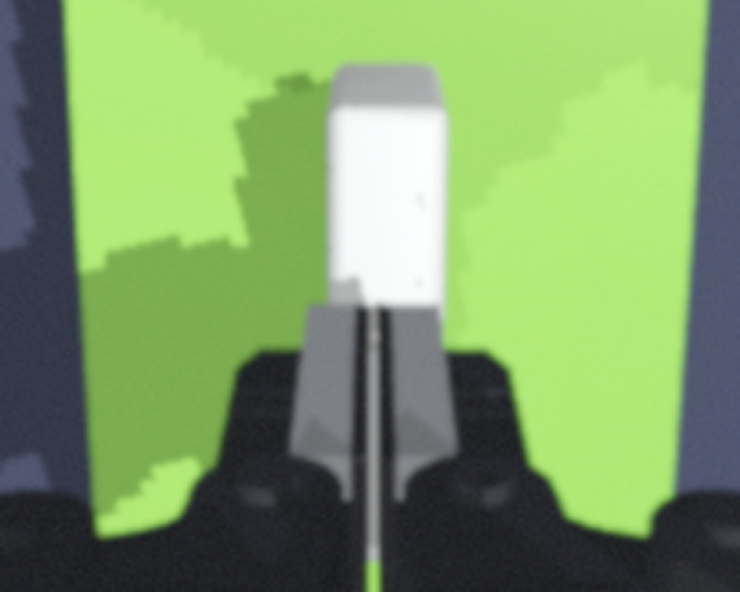

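```bash
python3 - <<'E'
from h import *
from plant import ctrl
s=ctrl.get_state(); print(s['eef_pos'],s['opening'],s['contact_force'])
c=load('pics/side4.npz')
m=np.zeros((480,640),bool); m[290:332:2,296:306:3]=1
P,px=cloud(c,m)
for a,b in zip(px,P): print(a,(b*1000).round(0),c['im'][a[1],a[0]])
E
```

```text
[0.3819665  0.28566764 0.02927129] -0.0029444749021356057 [0.00197327 0.33243176 0.17385349]
[296 290] [380. 322. 193.] [46 50 51]
[299 290] [376. 312. 184.] [41 44 46]
[302 290] [372. 302. 174.] [38 39 41]
[305 290] [366. 301. 174.] [40 42 45]
[296 292] [380. 323. 189.] [51 55 57]
[299 292] [376. 313. 179.] [41 43 46]
[302 292] [372. 305. 171.] [45 47 49]
[305 292] [365. 304. 171.] [45 48 51]
[296 294] [380. 322. 181.] [56 61 65]
[299 294] [376. 314. 173.] [40 43 47]
[302 294] [371. 306. 166.] [48 51 53]
[305 294] [366. 303. 164.] [44 46 50]
[296 296] [379. 326. 179.] [52 57 60]
[299 296] [376. 314. 168.] [39 43 46]
[302 296] [372. 305. 158.] [45 47 53]
[305 296] [366. 304. 159.] [42 44 48]
[296 298] [380. 325. 172.] [43 45 49]
[299 298] [377. 312. 159.] [41 43 47]
[302 298] [372. 305. 152.] [42 44 49]
[305 298] [367. 299. 147.] [40 43 46]
[296 300] [382. 318. 158.] [35 35 38]
[299 300] [377. 311. 151.] [38 39 40]
[302 300] [372. 305. 145.] [44 47 49]
[305 300] [367. 298. 139.] [41 41 46]
[296 302] [388. 300. 129.] [35 38 41]
[299 302] [381. 299. 130.] [38 38 42]
[302 302] [373. 304
[... 1592 characters left out ...]
55]
[305 322] [371. 290.  52.] [255 255 255]
[296 324] [392. 291.  39.] [234 235 232]
[299 324] [384. 293.  45.] [233 234 231]
[302 324] [377. 295.  49.] [248 249 247]
[305 324] [369. 296.  52.] [255 255 255]
[296 326] [393. 290.  30.] [235 236 236]
[299 326] [384. 294.  38.] [234 234 233]
[302 326] [377. 295.  42.] [234 235 232]
[305 326] [369. 297.  47.] [235 237 234]
[296 328] [393. 291.  25.] [207 253 149]
[299 328] [385. 293.  30.] [224 237 216]
[302 328] [377. 296.  35.] [234 235 234]
[305 328] [369. 295.  37.] [233 235 232]
[296 330] [391. 298.  26.] [208 254 113]
[299 330] [385. 293.  22.] [196 254 105]
[302 330] [376. 297.  29.] [208 251 153]
[305 330] [369. 297.  32.] [233 242 231]
```

Both views agree: the closed fingertips are at z≈70 mm, but the reported TCP is at 29 mm. So the real tips lie about 41 mm behind the reported TCP, with xy as reported. I'll reopen, go down about 39 mm and close again.

step_arm --rows '[[[0, 0, 0], [0, 0, -1], 0], [[0, 0, 0], [0, 0, -1], 0], [[0, 0, 0], [0, 0, -1], 0], [[0, 0, 0], [0, 0, -1], 0], [[0, 0, 0], [0, 0, -1], 0], [[0, 0, 0], [0, 0, -1], 0], [[0, 0, 0], [0, 15, -1], 0], [[0, 0, 0], [0, 30, -1], 0], [[0, 0, 0], [0, 38, -1], 0], [[0, 0, 0], [0, 38, -1], 0]]'

```text
time: 4.98
eef_pos: [0.3811, 0.2846, -0.0109]
tcp_rot: [-0.553, -0.439, 0.442, 0.554]
contact_force: [-0.5, 0.3, -0.1]
opening: 1.0
```

```bash
python3 mv.py; python3 snap.py side side5;  python3 snap.py wrist wrist5; python3 -c "
import cv2
a=cv2.imread('pics/side5.png')[260:360,230:390]; cv2.imwrite('pics/side5c.png',cv2.resize(a,None,fx=4.5,fy=4.5,interpolation=cv2.INTER_CUBIC))"
```

```text
t 4.98 p [381.1 284.6 -10.9] xyaw 77.03 tilt [-0.004  -0.0018 -1.    ] q [ 0.43  0.14  2.18 -0.    0.83 -0.92] open 1.0 F [-0.5  0.3 -0.1]
```

View pics/side5c.png

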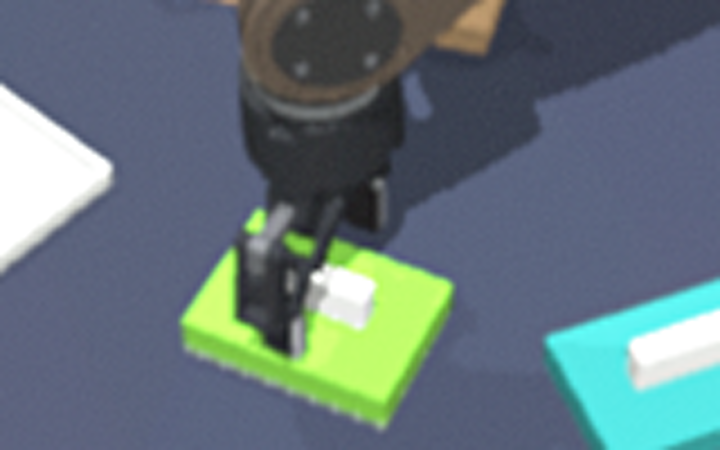

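View pics/wrist5.png

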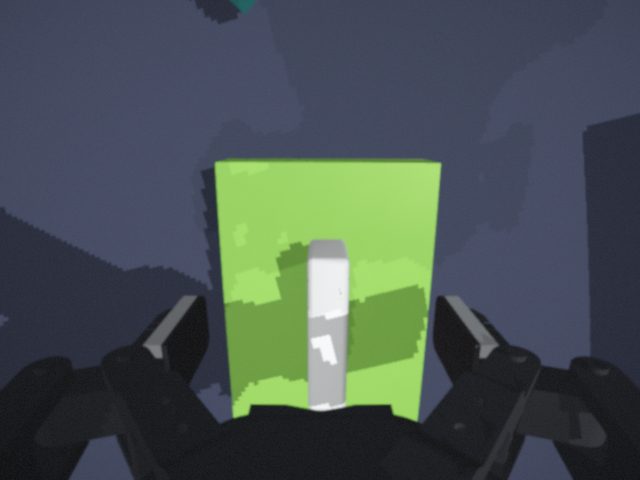

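step_arm --rows '[[[0, 0, 0], [2, 0, -1], 0], [[0, 0, 0], [2, 0, -1], 1], [[0, 0, 0], [2, 0, -1], 1], [[0, 0, 0], [2, 0, -1], 1], [[0, 0, 0], [2, 0, -1], 1], [[0, 0, 0], [2, 0, -1], 1], [[0, 0, 0], [2, 0, -1], 1]]' --newtons 50

```text
time: 5.67
eef_pos: [0.3844, 0.2871, -0.0087]
tcp_rot: [0.553, 0.44, -0.44, -0.553]
contact_force: [-6.5, -2.9, 7.9]
opening: 0.155
```

```bash
python3 mv.py
```

```text
t 5.67 p [384.4 287.1  -8.7] xyaw 77.03 tilt [ 1.e-04 -0.e+00 -1.e+00] q [ 0.43  0.14  2.17 -0.    0.83 -0.91] open 0.155 F [-6.5 -2.9  7.9]
```

step_arm --rows '[[[0, 0, 0], [0, -12, 0], 1], [[0, 0, 0], [0, -25, 0], 1], [[0, 0, 0], [0, -45, 0], 1], [[0, 0, 0], [0, -70, 0], 1], [[0, 0, 0], [0, -100, 0], 1], [[0, 0, 0], [0, -110, 0], 1], [[0, 0, 0], [0, -110, 0], 1]]'

```text
time: 6.25
eef_pos: [0.3865, 0.2882, 0.104]
tcp_rot: [0.554, 0.443, -0.438, -0.553]
contact_force: [-0.6, 0.9, -1.0]
opening: 0.157
```

```bash
python3 mv.py 614,223,100,61.5; python3 snap.py side side6;  python3 snap.py top top6; python3 snap.py wrist wrist6; python3 -c "
import cv2
a=cv2.imread('pics/side6.png')[200:400,200:440]; cv2.imwrite('pics/side6c.png',cv2.resize(a,None,fx=3,fy=3,interpolation=cv2.INTER_CUBIC))"
```

```text
t 6.25 p [386.5 288.2 104. ] xyaw 77.04 tilt [ 0.0063  0.0029 -1.    ] q [ 0.43 -0.05  2.12  0.    1.06 -0.91] open 0.157 F [-0.6  0.9 -1. ]
-> (614.0, 223.0, 100.0, 61.5) turn [ 0.3 15.5  0.3] shift [ -12.5    5.3 -236.3]
```

View pics/side6c.png

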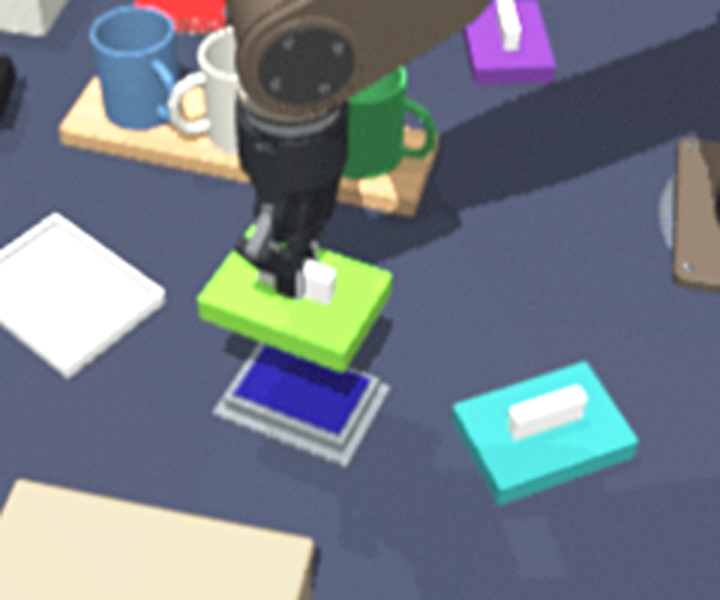

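View pics/wrist6.png

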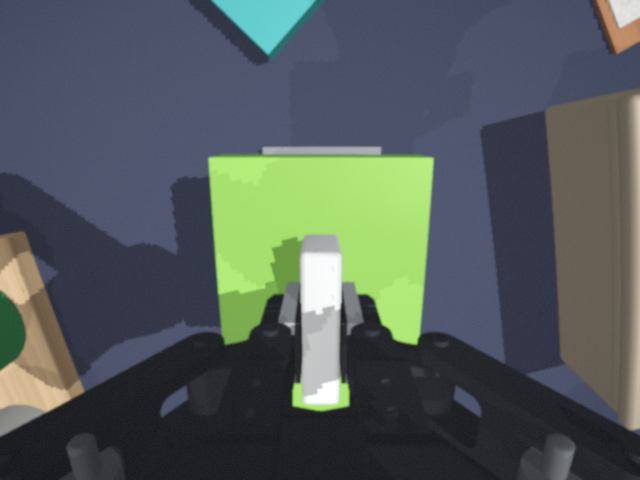

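View pics/top6.png

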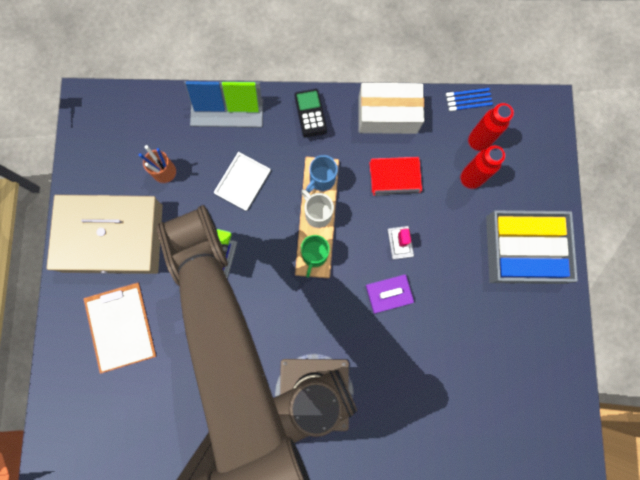

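```bash
python3 - <<'E'
from h import *
from scipy.spatial.transform import Rotation as R
from plant import ctrl
s=ctrl.get_state(); r=R.from_quat(s['tcp_rot']); p=s['eef_pos']
c=load('pics/wrist6.npz')
m=mask(c,'lime',(200,150,440,340)); P,px=cloud(c,m)
A=np.c_[P[:,:2],np.ones(len(P))]; k=np.linalg.lstsq(A,P[:,2],rcond=None)[0]; print('cap top plane',k, 'z at tcp',k@[p[0],p[1],1])
Pt=(P-p)@r.as_matrix()*1000; print('tool x range',np.percentile(Pt[:,0],[.5,99.5]),'z max',np.percentile(Pt[:,2],99.5))
m=np.zeros((480,640),bool); m[232:408,295:350]=1
P,px=cloud(c,m); Pt=(P-p)@r.as_matrix()*1000
g=(Pt[:,1]<Pt[:,1].min()+200)
kz=k[0]*P[:,0]+k[1]*P[:,1]+k[2]
b=(P[:,2]-kz>.02)&(P[:,2]-kz<.032)&(abs(Pt[:,0])<9); print('bar tool x',np.percentile(Pt[b,0],[1,99]),'z',np.percentile(Pt[b,2],[1,99]),'h',np.median((P[:,2]-kz)[b]))
c=load('pics/side6.npz')
m=mask(c,'white',(180,265,260,330)); P,px=cloud(c,m)
for z in (.014,.0): print('tray side',rect(plane(c,px,z)))
hull=cv2.convexHull(px.astype(np.int32)); ap=cv2.approxPolyDP(hull,4,True).reshape(-1,2); print(ap.tolist()); print(plane(c,ap,.014).round(4)[:,:2].tolist()); print(plane(c,ap,.0).round(4)[:,:2].tolist())
o=-c['R'].T@c['t']; print('side cam',o)
c=load('pics/top6.npz'); print('top cam',-c['R'].T@c['t'])
a=c['im'][140:220,200:285,::-1]; cv2.imwrite('pics/tray6.png',np.hstack([cv2.resize(a,(425,400),interpolation=cv2.INTER_CUBIC)]))
c=load('pics/wrist2.npz'); m=mask(c,'white',(255,285,395,402)); v,u=np.nonzero(m)
hull=cv2.convexHull(np.c_[u,v].astype(np.int32)); ap=cv2.approxPolyDP(hull,4,True).reshape(-1,2); print(ap.tolist()); print(plane(c,ap,.014).round(4)[:,:2].tolist())
E
```

```text
cap top plane [-0.00392207  0.02346394  0.12971596] z at tcp 0.13493611636531783
tool x range [-42.21451561  40.6738957 ] z max 58.92938757562956
bar tool x [-7.51485804  7.56472667] z [-28.1630318   30.10897791] h 0.026098122000626223
tray side {'c': (613.8, 226.2), 'size': (159.8, 121.9), 'ang': -28.34}
tray side {'c': (620.4, 214.7), 'size': (162.5, 123.9), 'ang': -28.34}
[[254, 300], [221, 325], [186, 292], [220, 271]]
[[0.5228, 0.2192], [0.5762, 0.3147], [0.7075, 0.2328], [0.6484, 0.1386]]
[[0.528, 0.2076], [0.5823, 0.3047], [0.7157, 0.2215], [0.6557, 0.1257]]
side cam [0.20848    0.92244892 0.86455734]
top cam [0.15673393 0.0207087  1.49377677]
[[389, 320], [360, 401], [264, 401], [295, 293]]
[[0.5787, 0.3057], [0.6777, 0.2534], [0.6524, 0.1408], [0.5236, 0.2112]]
```

```bash
python3 mv.py 615,223.5,100,61.6
```

```text
t 6.4 p [383.  286.5  99.1] xyaw 77.03 tilt [-0.003  -0.0013 -1.    ] q [ 0.43 -0.05  2.13  0.    1.06 -0.91] open 0.16 F [-0.2 -0.3 -0.6]
-> (615.0, 223.5, 100.0, 61.6) turn [-0.1 15.4 -0.1] shift [  -9.3   -1.6 -240.2]
```

step_arm --rows '[[[0, 2, 0], [-1, 0, -20], 1], [[0, 6, 0], [-3, 0, -55], 1], [[0, 10, 0], [-5, 0, -95], 1], [[0, 14, 0], [-6, 0, -135], 1], [[0, 15.4, 0], [-8, 0, -175], 1], [[0, 15.4, 0], [-9, 0, -210], 1], [[0, 15.4, 0], [-9, 0, -232], 1], [[0, 15.4, 0], [-9, 0, -240], 1], [[0, 15.4, 0], [-9, 0, -240], 1], [[0, 15.4, 0], [-9, 0, -240], 1]]'

```text
time: 7.23
eef_pos: [0.6142, 0.2244, 0.0985]
tcp_rot: [-0.607, -0.361, 0.364, 0.608]
contact_force: [-1.2, -0.4, -2.2]
opening: 0.154
```

```bash
python3 snap.py side side7;  python3 snap.py top top7; python3 mv.py 615,223.5,5,61.6 615,223.5,-9,61.6;  python3 -c "
import cv2
a=cv2.imread('pics/side7.png')[200:350,130:330]; b=cv2.imread('pics/top7.png')[110:260,170:320];cv2.imwrite('pics/s7c.png',cv2.hconcat([cv2.resize(a,None,fx=2.3,fy=2.3,interpolation=cv2.INTER_CUBIC),cv2.resize(b,None,fx=2.3,fy=2.3,interpolation=cv2.INTER_CUBIC)]))"
```

```text
t 7.33 p [614.  225.   99.6] xyaw 61.69 tilt [-3.2e-03 -4.0e-04 -1.0e+00] q [ 0.2   0.33  1.7   0.    1.11 -0.88] open 0.157 F [-0.5  0.2 -0.9]
-> (615.0, 223.5, 5.0, 61.6) turn [-0.2  0.1 -0.1] shift [-0.6 94.6 -1.8]
-> (615.0, 223.5, -9.0, 61.6) turn [-0.2  0.1 -0.1] shift [ -0.6 108.6  -1.9]
```

View pics/s7c.png

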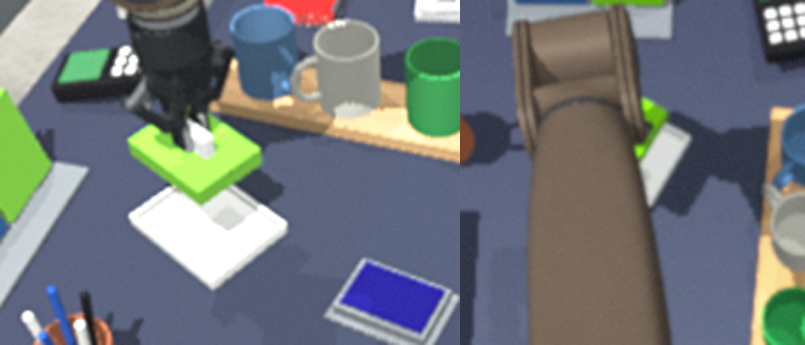

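Cap held level above the tray; the pad shows its blue face. I'll lower it to just above the floor, then look.

step_arm --rows '[[[0, 0, 0], [0, 30, -1], 1], [[0, 0, 0], [-1, 60, -2], 1], [[0, 0, 0], [-1, 75, -2], 1], [[0, 0, 0], [-1, 85, -2], 1], [[0, 0, 0], [-1, 92, -2], 1], [[0, 0, 0], [-1, 92, -2], 1]]'

```text
time: 7.83
eef_pos: [0.6163, 0.2228, 0.0079]
tcp_rot: [-0.607, -0.362, 0.363, 0.607]
contact_force: [-0.6, 0.4, -1.6]
opening: 0.151
```

```bash
python3 snap.py side side8; python3 snap.py wrist wrist8; python3 mv.py 615,223.5,-9,61.6;  python3 -c "
import cv2
a=cv2.imread('pics/side8.png')[240:350,160:280]; cv2.imwrite('pics/s8c.png',cv2.resize(a,None,fx=5,fy=5,interpolation=cv2.INTER_CUBIC))"
```

```text
t 7.93 p [618.2 223.   10.3] xyaw 61.65 tilt [ 1.9e-03  4.0e-04 -1.0e+00] q [ 0.19  0.45  1.73  0.    0.96 -0.88] open 0.155 F [ 0.2  0.3 -0.5]
-> (615.0, 223.5, -9.0, 61.6) turn [0.1 0.  0.1] shift [-1.1 19.3  3.1]
```

View pics/s8c.png

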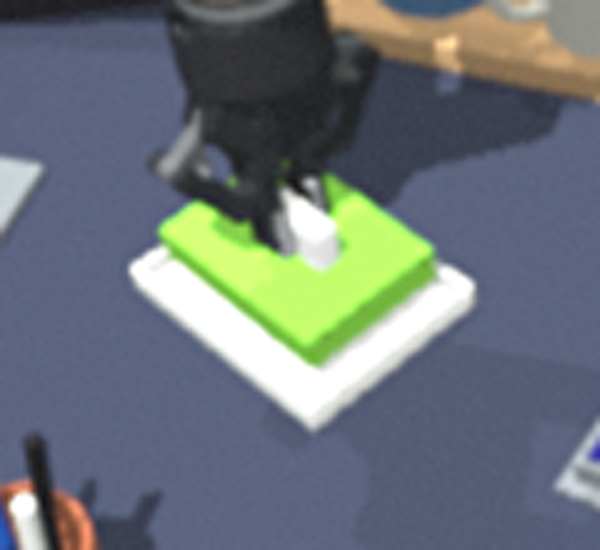

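View pics/wrist8.png

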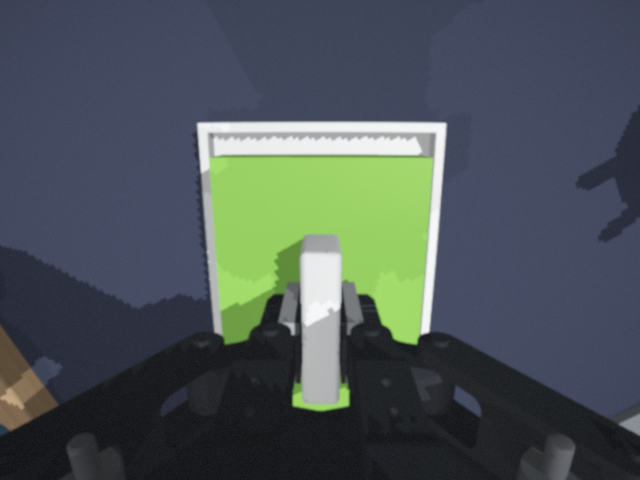

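```bash
python3 - <<'E'
from h import *
from scipy.spatial.transform import Rotation as R
from plant import ctrl
s=ctrl.get_state(); r=R.from_quat(s['tcp_rot']); p=s['eef_pos']; print(p)
c=load('pics/wrist8.npz')
Q=plane(c,[(199,123),(445,122),(320,122)],.014); print(Q.round(4)); T=(Q-p)@r.as_matrix()*1000; print('rim corners in tool',T.round(1)); 
d=Q[1]-Q[0]; print(np.degrees(np.arctan2(d[1],d[0])), np.linalg.norm(d))
m=mask(c,'lime',(190,140,450,330)); P,px=cloud(c,m); print(np.median(P[:,2])); T=(P-p)@r.as_matrix()*1000; print(np.percentile(T[:,0],[.5,99.5]),np.percentile(T[:,2],99.5))
E
```

```text
[0.61821707 0.22303105 0.01028815]
[[0.5274 0.2088 0.014 ]
 [0.5788 0.3052 0.014 ]
 [0.5528 0.2562 0.014 ]]
rim corners in tool [[-55.7  -3.9  73.2]
 [ 53.6  -3.8  73.7]
 [ -1.9  -3.8  73.3]]
61.91841980788029 0.10926155829036302
0.04440641842786436
[-42.68471937  39.51195365] 59.85062074000565
```

step_arm --rows '[[[0, 0, 0], [0, 8, 0], 1], [[0, 0, 0], [0, 15, 0], 1], [[0, 0, 0], [0, 19, 0], 1], [[0, 0, 0], [0, 19, 0], 1], [[0, 0, 0], [0, 19, 0], 1]]'

```text
time: 8.35
eef_pos: [0.618, 0.2227, -0.0097]
tcp_rot: [0.607, 0.363, -0.362, -0.607]
contact_force: [0.8, 0.4, 0.4]
opening: 0.154
```

```bash
python3 mv.py
```

```text
t 8.35 p [618.  222.7  -9.7] xyaw 61.63 tilt [ 1.e-03  2.e-04 -1.e+00] q [ 0.19  0.47  1.74  0.    0.93 -0.88] open 0.154 F [0.8 0.4 0.4]
```

step_arm --rows '[[[0, 0, 0], [0, 1, 0], 1], [[0, 0, 0], [0, 1, 0], 0.6], [[0, 0, 0], [0, 1, 0], 0], [[0, 0, 0], [0, 1, 0], 0], [[0, 0, 0], [0, 1, 0], 0], [[0, 0, 0], [0, 1, 0], 0], [[0, 0, 0], [0, 1, 0], 0], [[0, 0, 0], [0, -20, 0], 0], [[0, 0, 0], [0, -60, 0], 0], [[0, 0, 0], [0, -70, 0], 0]]'

```text
time: 9.18
eef_pos: [0.6207, 0.2234, 0.0656]
tcp_rot: [0.608, 0.365, -0.359, -0.606]
contact_force: [1.7, 0.8, 1.8]
opening: 0.997
```

```bash
python3 snap.py side side9; python3 snap.py wrist wrist9; python3 mv.py 600,120,230,61; python3 - <<'E'
from h import *
c=load('pics/wrist9.npz'); P,px=cloud(c,mask(c,'lime',(100,60,540,480)))
A=np.c_[P[:,:2],np.ones(len(P))]; k=np.linalg.lstsq(A,P[:,2],rcond=None)[0]; print(k[:2],np.median(P[:,2]))
E
```

```text
t 9.28 p [620.6 223.3  64.5] xyaw 61.64 tilt [ 0.0083  0.0016 -1.    ] q [ 0.19  0.38  1.71  0.    1.04 -0.88] open 0.996 F [ 0.7 -0.3 -0.1]
-> (600.0, 120.0, 230.0, 61.0) turn [0.4 0.6 0.3] shift [ -99.8 -165.8  -32. ]
[0.0152552  0.01468156] 0.025401331621985344
```

View pics/wrist9.png

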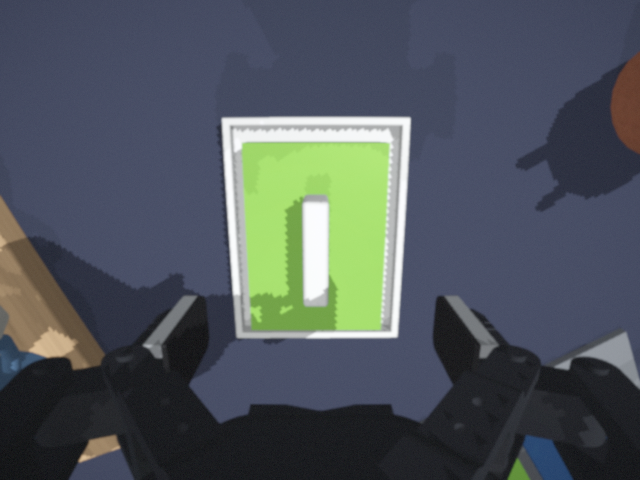

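```bash
python3 - <<'E'
from h import *
for f,w in [('side9',(250,280,340,370)),('top7',(180,220,250,290))]:
    c=load(f'pics/{f}.npz'); hsv=cv2.cvtColor(c['im'],cv2.COLOR_RGB2HSV)
    m=(hsv[...,0]>112)&(hsv[...,0]<130)&(hsv[...,1]>190)&(hsv[...,2]>80); z=np.zeros_like(m); z[w[1]:w[3],w[0]:w[2]]=1; m&=z
    P,px=cloud(c,m); print(f,m.sum(), rect(plane(c,px,.021)),np.median(P[:,2]) if len(P) else 0)
E
python3 mv.py 560,-60,230,99 
```

```text
side9 528 {'c': (382.6, 287.5), 'size': (87.6, 53.6), 'ang': -12.58} 0.020835807277840637
t 9.28 p [620.6 223.3  64.5] xyaw 61.64 tilt [ 0.0083  0.0016 -1.    ] q [ 0.19  0.38  1.71  0.    1.04 -0.88] open 0.996 F [ 0.7 -0.3 -0.1]
-> (560.0, -60.0, 230.0, 99.0) turn [  0.5 -37.4   0.2] shift [-277.2 -166.5  -82.4]Traceback (most recent call last):
  File "<stdin>", line 5, in <module>
  File "h.py", line 11, in cloud
    r=rays(c,px)*c['d'][v,u][:,None]
      ~~~~^^^^^^
  File "h.py", line 4, in rays
    p=cv2.undistortPoints(np.asarray(px,float).reshape(-1,1,2),c['K'],c['D']).reshape(-1,2)
      ~~~~~~~~~~~~~~~~~~~^^^^^^^^^^^^^^^^^^^^^^^^^^^^^^^^^^^^^^^^^^^^^^^^^^^^
cv2.error: OpenCV(4.12.0) /io/opencv/modules/calib3d/src/undistort.dispatch.cpp:347: error: (-215:Assertion failed) CV_IS_MAT(_src) && CV_IS_MAT(_dst) && (_src->rows == 1 || _src->cols == 1) && (_dst->rows == 1 || _dst->cols == 1) && _src->cols + _src->rows - 1 == _dst->rows + _dst->cols - 1 && (CV_MAT_TYPE(_src->type) == CV_32FC2 || CV_MAT_TYPE(_src->type) == CV_64FC2) && (CV_MAT_TYPE(_dst->type) == CV_32FC2 || CV_MAT_TYPE(_dst->type) == CV_64FC2) in function 'cvUndistortPointsInternal'
```

step_arm --rows '[[[0, 0, 0], [0, -40, 0], 0], [[0, 0, 0], [0, -80, 0], 0], [[0, -4, 0], [-10, -120, 0], 0], [[0, -11, 0], [-40, -150, -10], 0], [[0, -18, 0], [-75, -166, -20], 0], [[0, -25, 0], [-115, -166, -32], 0], [[0, -32, 0], [-155, -166, -45], 0], [[0, -37, 0], [-195, -166, -58], 0], [[0, -37, 0], [-235, -166, -70], 0], [[0, -37, 0], [-277, -166, -82], 0]]'

```text
time: 10.12
eef_pos: [0.5581, -0.0549, 0.2242]
tcp_rot: [-0.46, -0.536, 0.537, 0.462]
contact_force: [0.5, -0.5, 0.1]
opening: 0.997
```

```bash
python3 mv.py 490,-245,190,99 
```

```text
t 10.12 p [558.1 -54.9 224.2] xyaw 98.66 tilt [-2.2e-03  6.0e-04 -1.0e+00] q [-0.28  0.01  1.83  0.    1.3  -2.  ] open 0.997 F [ 0.5 -0.5  0.1]
-> (490.0, -245.0, 190.0, 99.0) turn [-0.1 -0.3  0.1] shift [-177.7   34.2   95.9]
```

step_arm --rows '[[[0, 0, 0], [-36, 0, 15], 0], [[0, 0, 0], [-72, 0, 30], 0], [[0, 0, 0], [-108, 0, 45], 0], [[0, 0, 0], [-144, 15, 60], 0], [[0, 0, 0], [-170, 30, 75], 0], [[0, 0, 0], [-178, 34, 90], 0], [[0, 0, 0], [-178, 34, 96], 0], [[0, 0, 0], [-178, 34, 96], 0]]'

```text
time: 10.78
eef_pos: [0.4897, -0.2436, 0.1903]
tcp_rot: [0.46, 0.536, -0.536, -0.463]
contact_force: [0.4, 0.2, -0.2]
opening: 0.999
```

```bash
python3 snap.py wrist wrist10; python3 mv.py; python3 - <<'E'
from h import *
c=load('pics/wrist10.npz')
hsv=cv2.cvtColor(c['im'],cv2.COLOR_RGB2HSV)
m=mask(c,'pink',(100,0,540,400)); P,px=cloud(c,m); print(m.sum(),np.percentile(P[:,2],[2,50,98])); t=P[:,2]>.092
print(rect(plane(c,px[t],.097)),rect(P[t])); 
E
```

```text
t 10.83 p [ 490.9 -243.2  191.3] xyaw 98.58 tilt [-6.0e-04  1.2e-03 -1.0e+00] q [-0.65  0.01  1.89  0.    1.24 -2.37] open 1.001 F [-0.1  0.5 -0.1]
1885 [0.00063995 0.0973404  0.09886892]
{'c': (436.6, -250.5), 'size': (40.9, 21.2), 'ang': 8.06} {'c': (436.7, -250.5), 'size': (41.1, 21.3), 'ang': 8.11}
```

View pics/wrist10.png

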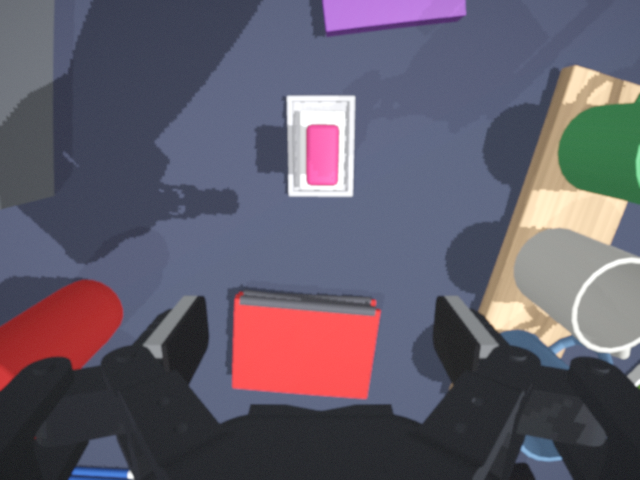

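```bash
python3 mv.py 436.6,-250.5,100,98.2 436.6,-250.5,7,98.2
```

```text
t 10.83 p [ 490.9 -243.2  191.3] xyaw 98.58 tilt [-6.0e-04  1.2e-03 -1.0e+00] q [-0.65  0.01  1.89  0.    1.24 -2.37] open 1.001 F [-0.1  0.5 -0.1]
-> (436.6, -250.5, 100.0, 98.2) turn [-0.   0.4  0.1] shift [ 0.8 91.3 54.7]
-> (436.6, -250.5, 7.0, 98.2) turn [-0.   0.4  0.1] shift [  0.7 184.3  54.7]
```

step_arm --rows '[[[0, 0.4, 0], [1, 20, 30], 0], [[0, 0.4, 0], [1, 50, 55], 0], [[0, 0.4, 0], [1, 90, 55], 0], [[0, 0.4, 0], [1, 110, 55], 0], [[0, 0.4, 0], [1, 110, 55], 0], [[0, 0.4, 0], [1, 110, 55], 0]]'

```text
time: 11.33
eef_pos: [0.4372, -0.2498, 0.0819]
tcp_rot: [0.462, 0.535, -0.535, -0.463]
contact_force: [0.4, -0.6, 1.3]
opening: 0.998
```

```bash
python3 snap.py wrist wrist11; python3 mv.py 436.6,-250.5,7,98.2; python3 - <<'E'
from h import *
c=load('pics/wrist11.npz')
m=mask(c,'pink',(100,0,540,420)); P,px=cloud(c,m); print(m.sum(),np.percentile(P[:,2],[2,50,98])); t=P[:,2]>.092
print(rect(plane(c,px[t],.097))); 
E
```

```text
t 11.38 p [ 438.3 -250.9   83.6] xyaw 98.33 tilt [ 0.0019 -0.0014 -1.    ] q [-0.72  0.03  2.08  0.    1.02 -2.44] open 0.998 F [-0.1 -0.5 -0. ]
-> (436.6, -250.5, 7.0, 98.2) turn [ 0.1  0.1 -0.1] shift [ 0.8 76.6  1.8]
5046 [0.05509519 0.09691154 0.09841584]
{'c': (435.3, -250.9), 'size': (43.6, 23.2), 'ang': 8.33}
```

View pics/wrist11.png

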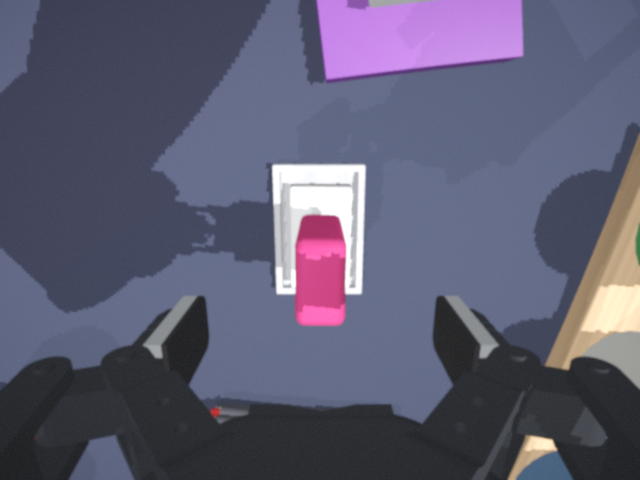

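Handle centred between the fingers at (321,270). I'm going down and gripping.

step_arm --rows '[[[0, 0, 0], [0, 30, 2], 0], [[0, 0, 0], [0, 55, 2], 0], [[0, 0, 0], [0, 70, 2], 0], [[0, 0, 0], [0, 76, 2], 0], [[0, 0, 0], [0, 76, 2], 0.5], [[0, 0, 0], [0, 76, 2], 1], [[0, 0, 0], [0, 76, 2], 1], [[0, 0, 0], [0, 76, 2], 1], [[0, 0, 0], [0, 76, 2], 1], [[0, 0, 0], [0, 76, 2], 1]]' --newtons 60

```text
time: 12.22
eef_pos: [0.4355, -0.2518, 0.0072]
tcp_rot: [0.464, 0.535, -0.534, -0.462]
contact_force: [0.8, 1.2, 3.6]
opening: 0.268
```

```bash
python3 mv.py; python3 snap.py wrist wrist12
```

```text
t 12.22 p [ 435.5 -251.8    7.2] xyaw 98.22 tilt [ 0.0016 -0.0011 -1.    ] q [-0.73  0.15  2.12  0.    0.87 -2.44] open 0.268 F [0.8 1.2 3.6]
```

View pics/wrist12.png

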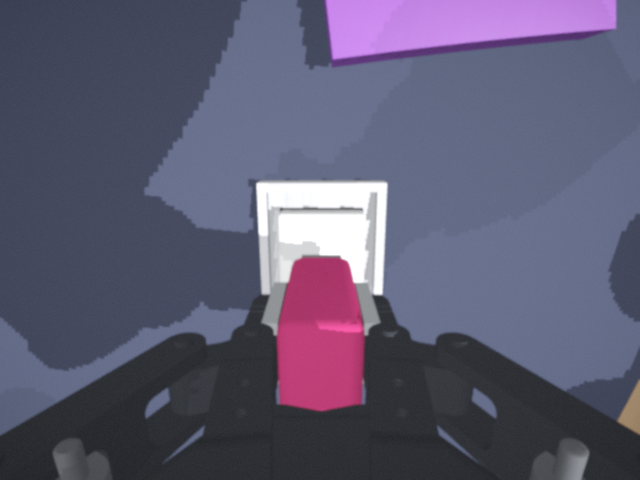

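step_arm --rows '[[[0, 0, 0], [0, -15, 0], 1], [[0, 0, 0], [0, -35, 0], 1], [[0, 0, 0], [0, -65, 0], 1], [[0, 0, 0], [0, -100, 0], 1], [[0, 0, 0], [0, -140, 0], 1], [[0, 0, 0], [0, -170, 0], 1], [[0, 0, 0], [0, -185, 0], 1], [[0, 0, 0], [0, -185, 0], 1], [[0, 0, 0], [0, -185, 0], 1]]'

```text
time: 13.02
eef_pos: [0.4347, -0.2513, 0.1911]
tcp_rot: [-0.463, -0.535, 0.535, 0.462]
contact_force: [-0.7, 0.5, -2.7]
opening: 0.273
```

```bash
python3 mv.py 500,-40,192,90 480,100,192,77.2; python3 snap.py side side13; python3 snap.py wrist wrist13; python3 - <<'E'
from h import *
from scipy.spatial.transform import Rotation as R
from plant import ctrl
s=ctrl.get_state(); r=R.from_quat(s['tcp_rot']); p=s['eef_pos']
c=load('pics/wrist13.npz')
# foot top face: white region ahead of handle
m=mask(c,'white',(240,180,400,300)); P,px=cloud(c,m); T=(P-p)@r.as_matrix()*1000
h=np.percentile(P[:,2],[2,10,25,50,75,90,98]); print('z',h,p)
k=abs(P[:,2]-np.median(P[:,2]))<.006; print('foot',k.sum(),np.percentile(T[k,0],[1,99]),np.percentile(T[k,2],[1,99]),np.median(T[k,1]))
m=mask(c,'pink',(240,240,400,420)); P,px=cloud(c,m); T=(P-p)@r.as_matrix()*1000
t=P[:,2]>np.percentile(P[:,2],98)-.006; print('handle top',np.percentile(P[:,2],98),np.percentile(T[t,0],[1,99]),np.percentile(T[t,2],[1,99]),np.median(T[t,1]))
A=np.c_[P[t,:2],np.ones(t.sum())];print('tilt',np.linalg.lstsq(A,P[t,2],rcond=None)[0][:2])
cv2.imwrite('pics/s13c.png',cv2.resize(load('pics/side13.npz')['im'][80:230,230:430,::-1],None,fx=3.5,fy=3.5,interpolation=cv2.INTER_CUBIC))
E
```

```text
t 13.02 p [ 434.7 -251.3  191.1] xyaw 98.23 tilt [ 7.e-04 -7.e-04 -1.e+00] q [-0.73 -0.1   2.   -0.    1.24 -2.44] open 0.273 F [-0.7  0.5 -2.7]
-> (500.0, -40.0, 192.0, 90.0) turn [ 0.   8.2 -0. ] shift [199.8  -1.  -94.9]
-> (480.0, 100.0, 192.0, 77.2) turn [ 0. 21. -0.] shift [341.2  -1.1 -95.1]
z [0.00100261 0.00317812 0.0050123  0.20111766 0.20179841 0.20227883
 0.20304171] [ 0.43352495 -0.2502964   0.18846947]
foot 4490 [-20.1165007   19.02546774] [ 1.69310191 33.25079389] -13.009198637503129
handle top 0.28065882120083385 [-12.41679688  10.68119313] [-5.65775444 20.21787819] -90.84219503663846
tilt [0.04550139 0.0115588 ]
```

View pics/wrist13.png

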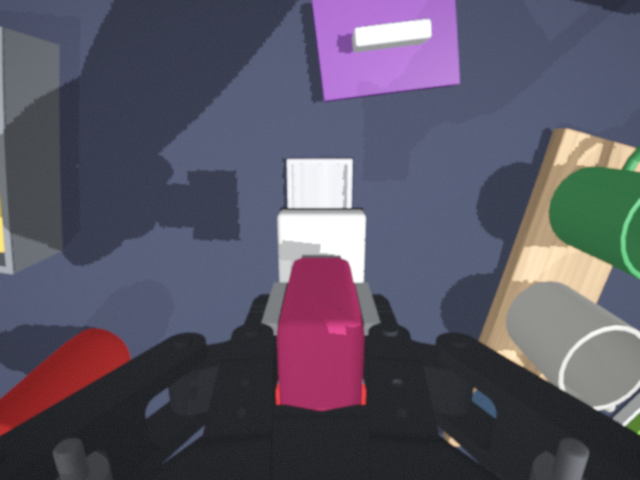

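View pics/s13c.png

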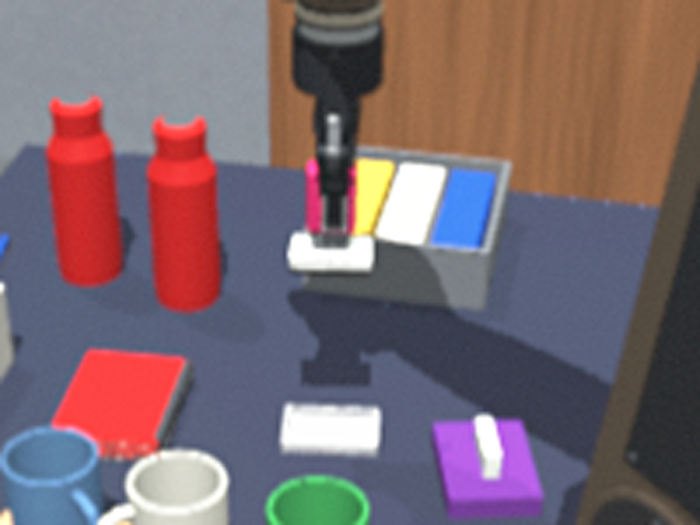

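step_arm --rows '[[[0, 1, 0], [15, 0, -7], 1], [[0, 2, 0], [40, 0, -19], 1], [[0, 3, 0], [70, 0, -33], 1], [[0, 4, 0], [100, 0, -48], 1], [[0, 5, 0], [130, 0, -62], 1], [[0, 6, 0], [160, 0, -76], 1], [[0, 8, 0], [190, 0, -90], 1], [[0, 10, 0], [220, 0, -97], 1], [[0, 12, 0], [250, 0, -100], 1], [[0, 14, 0], [280, 0, -100], 1]]'

```text
time: 13.95
eef_pos: [0.4923, 0.0419, 0.188]
tcp_rot: [-0.524, -0.473, 0.475, 0.526]
contact_force: [0.6, -0.2, -1.1]
opening: 0.271
```

```bash
python3 mv.py 480,100,190,77.2 385,286,160,77.2
```

```text
t 13.95 p [492.3  41.9 188. ] xyaw 84.14 tilt [-5.e-03  7.e-04 -1.e+00] q [-0.12 -0.11  2.02  0.    1.24 -1.59] open 0.271 F [ 0.6 -0.2 -1.1]
-> (480.0, 100.0, 190.0, 77.2) turn [-0.3  6.9 -0. ] shift [56.6 -1.9 18.1]
-> (385.0, 286.0, 160.0, 77.2) turn [-0.3  6.9 -0. ] shift [231.9  28.7 131.5]
```

```bash
python3 mv.py 445,262,190,77.2
```

```text
t 13.95 p [492.3  41.9 188. ] xyaw 84.14 tilt [-5.e-03  7.e-04 -1.e+00] q [-0.12 -0.11  2.02  0.    1.24 -1.59] open 0.271 F [ 0.6 -0.2 -1.1]
-> (445.0, 262.0, 190.0, 77.2) turn [-0.3  6.9 -0. ] shift [214.1  -1.6  69.5]
```

step_arm --rows '[[[0, 1, 0], [30, 0, 8], 1], [[0, 2, 0], [60, 0, 17], 1], [[0, 4, 0], [90, 0, 27], 1], [[0, 5, 0], [120, 0, 38], 1], [[0, 7, 0], [150, 0, 48], 1], [[0, 7, 0], [180, 0, 58], 1], [[0, 7, 0], [205, 0, 66], 1], [[0, 7, 0], [214, 0, 70], 1], [[0, 7, 0], [214, 0, 70], 1], [[0, 7, 0], [214, 0, 70], 1]]'

```text
time: 14.78
eef_pos: [0.4446, 0.2595, 0.1892]
tcp_rot: [-0.552, -0.44, 0.443, 0.552]
contact_force: [-0.1, -0.7, -2.2]
opening: 0.277
```

```bash
python3 snap.py wrist wrist14; python3 mv.py; python3 - <<'E'
from h import *
from scipy.spatial.transform import Rotation as R
from plant import ctrl
s=ctrl.get_state(); r=R.from_quat(s['tcp_rot']); p=s['eef_pos']
c=load('pics/wrist14.npz'); hsv=cv2.cvtColor(c['im'],cv2.COLOR_RGB2HSV)
m=(hsv[...,0]>112)&(hsv[...,0]<130)&(hsv[...,1]>190)&(hsv[...,2]>80); m[240:]=0; m[:,:220]=0; m[:,440:]=0
P,px=cloud(c,m); print(m.sum(), rect(plane(c,px,.021)),np.median(P[:,2]))
m=mask(c,'white',(240,180,400,300)); P,px=cloud(c,m); k=abs(P[:,2]-np.median(P[:,2]))<.006; T=(P-p)@r.as_matrix()*1000
print('foot z',np.median(P[k,2]),np.percentile(T[k,0],[1,99]),np.percentile(T[k,2],[1,99]),p)
q=T[k]; e=[(z,np.percentile(q[(q[:,2]>z)&(q[:,2]<z+4),0],[2,98]).mean()) for z in (10,16,22,27)]; print('centre line',e)
E
```

```text
t 14.83 p [445.1 259.  189.6] xyaw 77.22 tilt [-0.0022 -0.0016 -1.    ] q [ 0.33 -0.06  1.97 -0.    1.24 -1.02] open 0.271 F [-0.3 -0.5 -2. ]Traceback (most recent call last):
  File "<stdin>", line 7, in <module>
  File "h.py", line 11, in cloud
    r=rays(c,px)*c['d'][v,u][:,None]
      ~~~~^^^^^^
  File "h.py", line 4, in rays
    p=cv2.undistortPoints(np.asarray(px,float).reshape(-1,1,2),c['K'],c['D']).reshape(-1,2)
      ~~~~~~~~~~~~~~~~~~~^^^^^^^^^^^^^^^^^^^^^^^^^^^^^^^^^^^^^^^^^^^^^^^^^^^^
cv2.error: OpenCV(4.12.0) /io/opencv/modules/calib3d/src/undistort.dispatch.cpp:347: error: (-215:Assertion failed) CV_IS_MAT(_src) && CV_IS_MAT(_dst) && (_src->rows == 1 || _src->cols == 1) && (_dst->rows == 1 || _dst->cols == 1) && _src->cols + _src->rows - 1 == _dst->rows + _dst->cols - 1 && (CV_MAT_TYPE(_src->type) == CV_32FC2 || CV_MAT_TYPE(_src->type) == CV_64FC2) && (CV_MAT_TYPE(_dst->type) == CV_32FC2 || CV_MAT_TYPE(_dst->type) == CV_64FC2) in function 'cvUndistortPointsInternal'
```

View pics/wrist14.png

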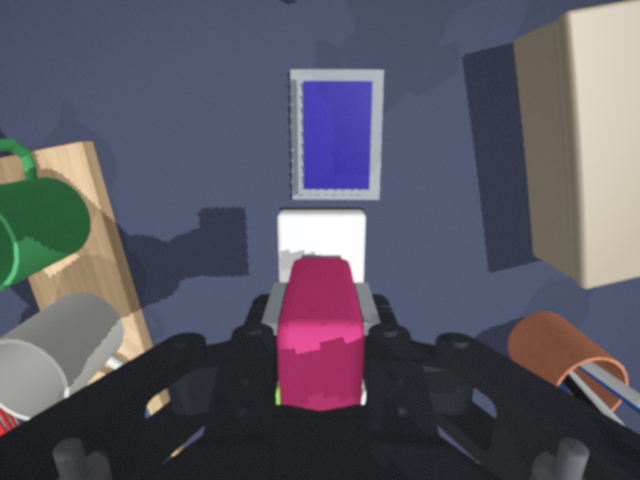

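```bash
python3 - <<'E'
from h import *
from scipy.spatial.transform import Rotation as R
from plant import ctrl
s=ctrl.get_state(); r=R.from_quat(s['tcp_rot']); p=s['eef_pos']
c=load('pics/wrist14.npz'); hsv=cv2.cvtColor(c['im'],cv2.COLOR_RGB2HSV); print(hsv[130,335])
m=(hsv[...,0]>112)&(hsv[...,0]<130)&(hsv[...,1]>140)&(hsv[...,2]>80); m[205:]=0; m[:60]=0; m[:,285:290]=0;m[:,:285]=0; m[:,390:]=0
P,px=cloud(c,m); print(m.sum(), rect(plane(c,px,.021)),np.median(P[:,2]))
m=mask(c,'white',(240,180,400,300)); P,px=cloud(c,m); k=abs(P[:,2]-np.median(P[:,2]))<.006; T=(P-p)@r.as_matrix()*1000
print('foot z',np.median(P[k,2]),np.percentile(T[k,0],[1,99]),np.percentile(T[k,2],[1,99]),p)
q=T[k]; e=[(z,np.percentile(q[(q[:,2]>z)&(q[:,2]<z+4),0],[2,98]).mean()) for z in (10,16,22,27)]; print('centre line',e)
E
```

```text
[122 161 168]
6808 {'c': (383.1, 286.4), 'size': (90.7, 57.7), 'ang': -12.67} 0.021533572236214132
foot z 0.2013584899637964 [-19.9262123   19.25800497] [ 2.2879037  33.80778855] [0.44509545 0.25904642 0.18964621]
centre line [(10, np.float64(-0.3492536168678111)), (16, np.float64(-0.30850105368457825)), (22, np.float64(-0.38465847837846745)), (27, np.float64(-0.3567597296548648))]
```

```bash
python3 mv.py 382.5,287,120,77.3
```

```text
t 14.83 p [445.1 259.  189.6] xyaw 77.22 tilt [-0.0022 -0.0016 -1.    ] q [ 0.33 -0.06  1.97 -0.    1.24 -1.02] open 0.271 F [-0.3 -0.5 -2. ]
-> (382.5, 287.0, 120.0, 77.3) turn [-0.1 -0.1 -0.1] shift [13.6 69.7 67.1]
```

step_arm --rows '[[[0, 0, 0], [3, 5, 20], 1], [[0, 0, 0], [9, 15, 45], 1], [[0, 0, 0], [14, 30, 67], 1], [[0, 0, 0], [14, 50, 67], 1], [[0, 0, 0], [14, 75, 67], 1], [[0, 0, 0], [14, 100, 67], 1], [[0, 0, 0], [14, 120, 67], 1], [[0, 0, 0], [14, 130, 67], 1], [[0, 0, 0], [14, 130, 67], 1], [[0, 0, 0], [14, 130, 67], 1]]'

```text
time: 15.67
eef_pos: [0.3837, 0.2878, 0.0611]
tcp_rot: [-0.553, -0.441, 0.441, 0.553]
contact_force: [-0.3, 0.1, -0.6]
opening: 0.28
```

```bash
python3 mv.py 382.5,287,36,77.3; python3 snap.py side side15; python3 snap.py wrist wrist15; python3 mv.py 382.5,287,36,77.3; python3 - <<'E'
from h import *
from scipy.spatial.transform import Rotation as R
from plant import ctrl
s=ctrl.get_state(); r=R.from_quat(s['tcp_rot']); p=s['eef_pos']
c=load('pics/wrist15.npz')
m=mask(c,'white',(240,180,400,300)); P,px=cloud(c,m); k=abs(P[:,2]-np.median(P[:,2]))<.006; T=(P-p)@r.as_matrix()*1000
print('foot z',np.median(P[k,2]),np.percentile(T[k,0],[1,99]),np.percentile(T[k,2],[1,99]),p)
cv2.imwrite('pics/s15c.png',cv2.resize(load('pics/side15.npz')['im'][250:370,220:370,::-1],None,fx=4.5,fy=4.5,interpolation=cv2.INTER_CUBIC))
E
```

```text
t 15.67 p [383.7 287.8  61.1] xyaw 77.14 tilt [-5.e-04 -4.e-04 -1.e+00] q [ 0.43  0.01  2.15 -0.    0.98 -0.91] open 0.28 F [-0.3  0.1 -0.6]
-> (382.5, 287.0, 36.0, 77.3) turn [-0.  -0.2 -0. ] shift [-1.  25.1  1. ]
t 15.77 p [384.8 288.8  62.6] xyaw 77.19 tilt [ 0.0027  0.0012 -1.    ] q [ 0.43  0.01  2.15 -0.    0.98 -0.91] open 0.276 F [-0.5  0.3 -1. ]
-> (382.5, 287.0, 36.0, 77.3) turn [ 0.1 -0.1  0.1] shift [-2.3 26.6  1.9]
foot z 0.07421307911665291 [-20.65582085  18.50791297] [ 1.85936161 33.49353999] [0.38478704 0.28875135 0.06263406]
```

View pics/s15c.png

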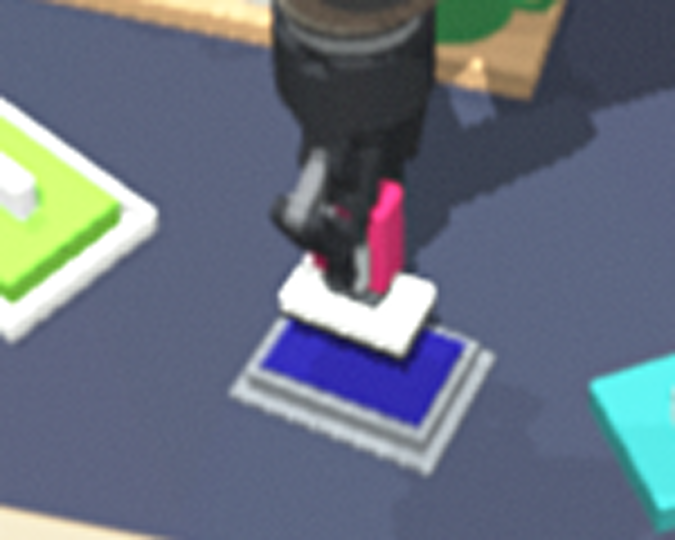

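View pics/wrist15.png

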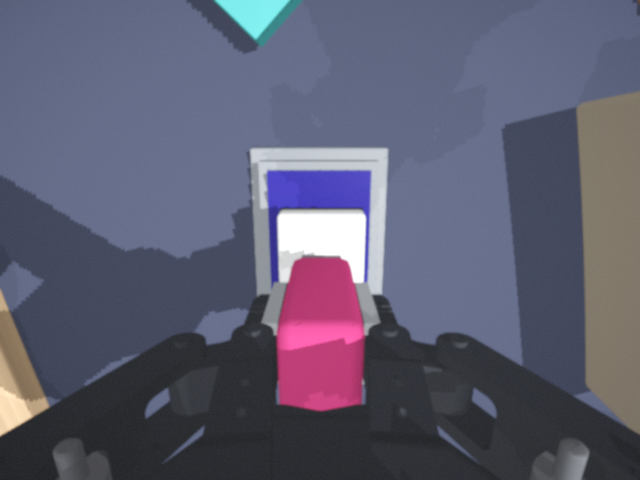

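```bash
python3 - <<'E'
from h import *
from scipy.spatial.transform import Rotation as R
c=load('pics/wrist15.npz')
F=plane(c,[(278,210),(365,210)],.0742); B=plane(c,[(267,170),(371,170)],.021); E=plane(c,[(250,149),(388,149)],.005)
u=np.array([-np.sin(np.radians(77.2)),np.cos(np.radians(77.2)),0]); w=np.array([np.cos(np.radians(77.2)),np.sin(np.radians(77.2)),0])
for n,Q,L in (('foot',F,35),('face',B,47),('footplate',E,59)):
    print(n,'along',(Q@u*1000-L).round(1),'lat',(Q@w*1000).round(1),(Q@w).mean()*1000, 'ang',np.degrees(np.arctan2(*(Q[1]-Q[0])[[1,0]])).round(1))
E
```

```text
foot along [-311.2 -311.2] lat [346.5 385.4] 365.9251465784098 ang 77.2
face along [-310.5 -310.5] lat [334.9 394.5] 364.7020800955859 ang 77.2
footplate along [-311.3 -311.3] lat [322.7 406.6] 364.67922910368844 ang 77.2
```

Alignment is within about 1 mm, so I'm lowering the last 26 mm slowly.

step_arm --rows '[[[0, 0, 0], [-1, 6, 0], 1], [[0, 0, 0], [-1, 12, 0], 1], [[0, 0, 0], [-1, 17, 0], 1], [[0, 0, 0], [-1, 21, 0], 1], [[0, 0, 0], [-1, 24, 0], 1], [[0, 0, 0], [-1, 26, 0], 1], [[0, 0, 0], [-1, 26, 0], 1], [[0, 0, 0], [-1, 26, 0], 1], [[0, 0, 0], [-1, 26, 0], 1], [[0, 0, 0], [-1, 26, 0], 1]]'

```text
time: 16.6
eef_pos: [0.3833, 0.2878, 0.0353]
tcp_rot: [0.553, 0.442, -0.441, -0.552]
contact_force: [1.0, -0.3, -0.5]
opening: 0.272
```

```bash
python3 mv.py; python3 snap.py side side16; python3 snap.py wrist wrist16; python3 snap.py top top16; python3 mv.py; python3 - <<'E'
from h import *
c=load('pics/wrist16.npz')
m=mask(c,'white',(240,180,400,300)); P,px=cloud(c,m); k=abs(P[:,2]-np.median(P[:,2]))<.006; print('foot top z',np.median(P[k,2]))
A=np.c_[P[k,:2],np.ones(k.sum())];print('tilt',np.linalg.lstsq(A,P[k,2],rcond=None)[0][:2])
c2=load('pics/side16.npz')
cv2.imwrite('pics/s16c.png',cv2.resize(c2['im'][190:370,160:370,::-1],None,fx=3.2,fy=3.2,interpolation=cv2.INTER_CUBIC))
E
```

```text
t 16.6 p [383.3 287.8  35.3] xyaw 77.23 tilt [ 6.e-04  3.e-04 -1.e+00] q [ 0.43  0.05  2.16  0.    0.92 -0.92] open 0.272 F [ 1.  -0.3 -0.5]
t 16.75 p [383.2 287.7  35.2] xyaw 77.23 tilt [ 4.e-04  2.e-04 -1.e+00] q [ 0.43  0.05  2.16  0.    0.92 -0.92] open 0.277 F [ 0.6  0.2 -0.7]
foot top z 0.04742737746632193
tilt [ 0.03093243 -0.00205255]
```

View pics/s16c.png

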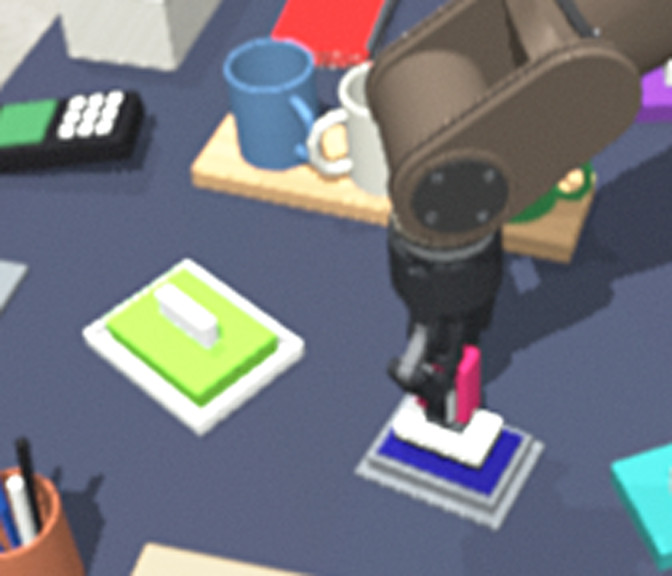

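View pics/wrist16.png

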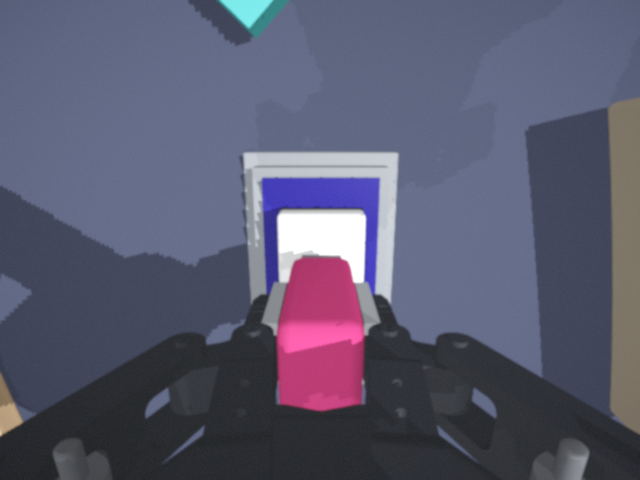

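View pics/top16.png

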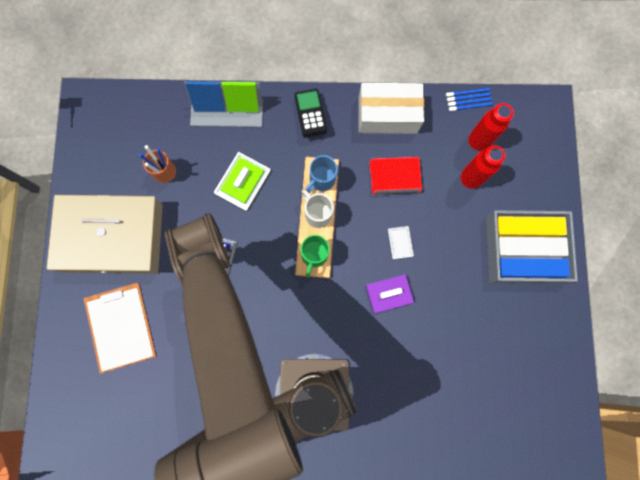

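step_arm --rows '[[[0, 0, 0], [0, 0, 0], 1], [[0, 0, 0], [0, 0, 0], 1], [[0, 0, 0], [0, 0, 0], 1], [[0, 0, 0], [0, 0, 0], 1], [[0, 0, 0], [0, 0, 0], 1], [[0, 0, 0], [0, 0, 0], 1]]'

```text
time: 17.25
eef_pos: [0.383, 0.2876, 0.0351]
tcp_rot: [-0.552, -0.441, 0.441, 0.553]
contact_force: [-0.8, -0.9, -0.4]
opening: 0.276
```

```bash
python3 mv.py && python3 -c "
from plant import ctrl; print(ctrl.sign_off())"
```

```text
t 17.25 p [383.  287.6  35.1] xyaw 77.23 tilt [ 0.e+00  1.e-04 -1.e+00] q [ 0.43  0.05  2.16  0.    0.92 -0.92] open 0.276 F [-0.8 -0.9 -0.4]
the job is handed in; nothing more can be done
None
```

The job is handed in at 17.3 s. The green cap lies in the white tray, let go, and the stamp is held still over the ink pad.

**Last checks**
- **Cap:** its top is about 25 mm above the table, which matches lying flat on the tray floor. It sits clear of all four tray walls. The fitted tilt was about 0.02 rad, against a limit of 0.06.
- **Stamp:** its underside is about 10 mm above the inked face and centred to about 1–2 mm. Its long side is parallel to the pad's within about 0.5°. The foot's fitted tilt was about 0.03 rad (limit 0.1), and the tool itself is vertical. There was no sign of contact with the pad.
- **Other goods:** in the last pictures, the mugs I could see, the notebooks, pen cup and bottles looked to be in their starting places. I judged this by eye and did not measure it.

**What failed or disagreed**
- **First grasp of the cap:** it closed on air. Both the wrist and side views put the real fingertips about 41 mm behind the reported tool point. I allowed for that from then on, and both objects were gripped properly afterwards.
- **Second grasp of the cap:** this one held, with a brief push of about 8 N up on the tool as the fingers closed.
- **Reported tool position:** it wandered by about 1–3 mm during moves, so I made the final alignments from the pictures.

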